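# Load the kit tray and roll it into its bay

## Robot

A 6-joint arm with a two-finger parallel gripper is mounted at the origin on the work surface. World frame = base frame: x ahead of the robot, y to its left, z up, the work surface at z = 0. Lengths are in m, angles in rad, forces in N, time in s.
With the tool pointing down it reaches from about 0.425 to 0.95 m from the base axis. Payload 14.7 kg.
Tool frame: the origin (TCP) lies midway between the tips of the shut fingers; the grasp point (between the pads) lies 19 mm behind it; z points along the fingers, y is the line along which they close (so a half turn about z gives the same grasp; the last joint's range is limited). The gripper opens to 85 mm and grips with 20 to 120 N. Pads are 22 mm wide; open, the fingers measure 114 mm over their backs; the gripper's body (76 mm by 85 mm) begins 54 mm behind the grasp point. The pads swing forward as they close: fully open they stand 13 mm farther back than shut.
Start: joints at [-0.047, 0.48, 1.596, -0, 1.065, -0.047], TCP at [0.65, 0, 0.231] pointing down, gripper open.
Joint ranges: [-2.75, 2.75], [-0.82, 2.05], [0.23, 2.67], [-1.56, 4.7], [0.09, 2.69], [-2.92, 2.92]. Speed limits (rad/s): [1.89, 1.89, 2.39, 3.01, 3.01, 3.01].

## Interface

Orientations are given as a rotation vector (axis times angle).
In Python, from station import arm, cams gives the robot as it stands.
- The arm moves only by the tool move_arm, never from a script. Its argument "series" is one flat list of numbers, 5 for each row, row after row: the opening, from -1 (shut) to 1 (fully open), then the shift along the tool's x, y, z in cm, then the turn about the tool's z in rad. In form: [hand, dx, dy, dz, spin, hand, dx, dy, dz, spin, ...]. A call has 1 to 8 rows; each row shifts and turns the commanded pose from where the row before left it, along the tool's axes as they then stand; what a row does not reach is not made up. A row lasts 1/8 s, in which the tool goes at most 62.5 mm and 10.7 degrees, less where a joint would pass 70% of its speed; a pose out of reach is approached as far as the arm can. A call with a gripper value outside its range is refused whole. The fingers move at their own pace and stop on an object; the grip force is fixed at half the most. Time passes only in rows, so rows that do not move let the fingers close. It gives the time, the measured TCP pose, the force, the opening and the grip force at its end, in the units of the state.
- arm.observe(): the state, without advancing time (a new reading comes with each control period).
- cams.get_image(name): name is "scene" or "side" or "wrist"; returns the picture (400x640x3 uint8, red, green, blue); there is no depth.
- cams.camera_model(name): a dict with "K" (3x3 intrinsics, pixels), "dist" ([k1, k2, p1, p2, k3] as OpenCV has them; the pictures are not rectified), "cam_to_world" (4x4, takes a point from camera to world coordinates); the wrist camera has in their place "hand_eye" (4x4, takes a point from camera to tool coordinates, whose origin is the TCP and whose axes are the flange's). Camera axes: x right, y up, looking along -z (the intrinsics and any distortion apply to the point x, -y, -z); pixel columns grow to the right and rows downward; lengths in m; the calibration is good to about 2 mm. A picture is of the moment at which its call begins: read the wrist's pose just before it. camera_model takes no time and is no camera call.
- arm.finish_job(): hands the job in; it is judged then, once.
Trained networks look in the newest picture that a camera, given by its name, has taken for a name from the list of things; names that differ only in an ending like _2 or _b are one class to them, and where a whole thing is asked for, a point or a joint stands for the part that bears it (a point fixed in the world has none). Each returns a list of dicts, best first, with "p" (0 to 1); they miss things now and then, are a little off and sometimes report something else, mostly with a low value. They report only what shows in the picture. A call takes as long as a camera call. They do not tell look-alikes from the thing itself.
- cams.regions_of(thing, camera): "region" (400x640 bool, what is visible of it) and "point" ([column, row] in pixels, amid what is visible of it).
- cams.tip_of(thing, camera): "point" ([column, row] in pixels: a listed point, or the origin of a listed thing).
The state is a dict: "time_s": time; "joints": joint angles; "joint_vel": joint speeds; "tau": joint torques, N m; "tool_pos": TCP position; "ee_rot": TCP orientation; "wrist_force": force on the tool from outside, world axes, zero at the start; "ft_torque": the same for the moment, N m; "opening": finger opening in m; "gripper_force": force on a finger pad.
Only numpy, scipy, OpenCV 4.12 (cv2) and the standard library are available. Lean on these libraries where they do the work, as an engineer would, in place of code of your own. Each camera call takes 0.05 s, during which the arm holds its last target. There are 200 camera calls.

## Task

Stand all the lidded tins that are out on the ledge in the clear tray at the open end of the roller track, upright, in one neat side-by-side row, each squared up with its broad face to its neighbour so that all of them fit. Then turn the clamp knob to swing its steel arm out of the way, push the loaded tray along the rollers fully home against the bay's end stop without lifting it off the rollers, and turn the knob back all the way so that the arm locks the tray in. Leave the other things on the ledge alone.

Things in the scene. Friction and masses are not known exactly. Their poses are not given: they have to be found in the camera images.
- track: Fixed roller track. Origin on the ledge under its centre line; y along the track to the bay, x across it, z up. 18 free rollers (24 mm dia., along x, 35 mm apart, damped: a tray let go soon stops), tops z 32 mm. Side rails: inner faces x +-46, outer +-54, tops z 42 mm. Bay = +y end, with a cheek (top z 56) on the +x side. Tray fully home: its origin at y +145 mm
- bay_stop (a point): Middle of the face of the grey end-stop plate that closes the bay (plate 116 mm wide, top 85 mm above the ledge); at track x 0, y +265, z 32 mm. The tray's +y end wall touches this face when it is fully home; its -y end wall is then at track y +25 mm
- tray: Loose clear plastic open tray, 350 g, on the rollers between the rails. Outside 83 x 240 mm (x, y), 28 mm high, walls and floor 4 mm, inside 75 x 232 mm. Origin at the centre of its underside, y along the track. Starts at the -y end of the track, origin at about track y -230 to -210 mm, clear of the swing of the clamp's arm. Push on the outside of its -y end wall
- latch (a joint): Turn of the clamp knob about its upright axis, rad, counter-clockwise from above. 1.4 = locked (a stop): its steel arm lies across the track (along track +x) and bars the way into or out of the bay. 0 = free (a stop): the arm lies beside the track pointing to -y; below 0.2 it is well clear. Friction 0.06 N m, stays where left. Starts near locked
- latch_grip (a point): Grip point on the knob's axis, 88 mm above the ledge, at track x -75, y +10 mm. The black grip bar, 60 mm long, 14 thick, 38 tall (z 62 to 100 mm), points the same way as the arm under it: at (joint - 1.396) rad from track +x. Arm: 16 mm wide, z 46 to 58 mm, reaching 85 mm from the axis; it sweeps a quarter disc on the axis's -y side
- tin1: Lidded rectangular aluminium tin, 130 g, 58 x 42 x 62 mm (its x, y, z); origin at the centre of its underside, z up. Rigid; the lid stays on. It belongs in the tray with its 58 mm side across the tray (its x along tray x, either way round) and the 42 mm sides adding up along the row. May be absent
- tin2: Lidded rectangular aluminium tin, 130 g, 58 x 42 x 62 mm (its x, y, z); origin at the centre of its underside, z up. Rigid; the lid stays on. It belongs in the tray with its 58 mm side across the tray (its x along tray x, either way round) and the 42 mm sides adding up along the row. May be absent
- tin3: Lidded rectangular aluminium tin, 130 g, 58 x 42 x 62 mm (its x, y, z); origin at the centre of its underside, z up. Rigid; the lid stays on. It belongs in the tray with its 58 mm side across the tray (its x along tray x, either way round) and the 42 mm sides adding up along the row. May be absent
- tin4: Lidded rectangular aluminium tin, 130 g, 58 x 42 x 62 mm (its x, y, z); origin at the centre of its underside, z up. Rigid; the lid stays on. It belongs in the tray with its 58 mm side across the tray (its x along tray x, either way round) and the 42 mm sides adding up along the row. May be absent
- tin5: Lidded rectangular aluminium tin, 130 g, 58 x 42 x 62 mm (its x, y, z); origin at the centre of its underside, z up. Rigid; the lid stays on. It belongs in the tray with its 58 mm side across the tray (its x along tray x, either way round) and the 42 mm sides adding up along the row. May be absent
- spring_grip: Spring hand grip lying on the ledge beyond the track, about 145 x 86 x 22 mm, origin at its middle on the ledge. Leave alone
- whistle: Clear plastic whistle lying on the ledge between the robot and the track, about 66 x 26 x 36 mm, origin under its middle. Leave alone
There are look-alikes about, which are no part of the job. What is shaped like the tin1 but orange is not meant.

How it is judged:
By the outcome, as a careful person would: the job done as asked, in the order asked, and still so for the second after the job is handed in, with the robot touching nothing.
Of tin1, tin2, tin3, tin4, tin5 only 3 to 5 are there at a start; the rules pass over those that are not, and their reading is None.
At some moment in a run one of tin1, tin2, tin3, tin4, tin5 may be knocked a few centimetres aside while the robot is not near it.
It also fails if it takes over 210 s, if anything falls off the work surface, if the arm or the gripper's body presses on something with over 40 N, if the wrist force passes 120 N, or if a joint passes its speed limit or range.

## Working session

There is one attempt and no reset: what is moved stays moved. The work goes in short steps, Python scripts to look and compute and a tool call to move; the robot and the scene stay as the last step left them, time stands still between calls to the robot, and variables do not carry over. Pictures are saved under pics/ and viewed, at most 15 in all, crops included, and the job is handed in when it is done.

Besides the shell and the picture viewer there is one more tool, called after "Call:" as name(argument=value, ...) on one line, values as JSON. move_arm: Moves the arm, as the interface text tells. Its arguments: {"type":"object","properties":{"series":{"type":"array"}},"required":["series"]}

```bash
ls; mkdir -p pics
python3 - <<'E'
from station import arm,cams
import cv2,numpy as np
print(arm.observe())
for n in("scene","side","wrist"):
    cv2.imwrite(f"pics/{n}0.png",cams.get_image(n)[:,:,::-1]); m=cams.camera_model(n)
    print(n,{k:np.round(v,4).tolist() for k,v in m.items()})
E
```

```text
pics
{'time_s': 0.0, 'joints': array([-4.66102181e-02,  4.80879259e-01,  1.59688099e+00,  8.18119580e-06,
        1.06505540e+00, -4.65906941e-02]), 'joint_vel': array([-0.00020032,  0.00107289,  0.00065033, -0.00219872,  0.00023187,
        0.00087305]), 'tau': array([ 2.41355090e-03, -9.50650907e+01, -4.30184269e+01, -5.27583288e-04,
        1.24796593e-02,  1.26860105e-04]), 'tool_pos': array([6.49594300e-01, 3.59292136e-05, 2.30638949e-01]), 'ee_rot': array([-2.22082464e+00, -2.22077247e+00,  1.28497289e-03]), 'wrist_force': array([ 0.43276725,  1.24307185, -0.29475875]), 'ft_torque': array([ 0.02724226,  0.01495706, -0.03214293]), 'gripper_force': 0.0, 'opening': 0.08518263936113656}
scene {'K': [[367.0945, 0.0, 318.0557], [0.0, 367.0945, 193.8385], [0.0, 0.0, 1.0]], 'dist': [-0.0691, 0.0, 0.0, 0.0, 0.0], 'cam_to_world': [[0.1852, -0.7514, 0.6333, 1.1919], [0.9826, 0.1326, -0.13, -0.0468], [0.0137, 0.6464, 0.7629, 0.8408], [0.0, 0.0, 0.0, 1.0]]}
side {'K': [[407.8024, 0.0, 320.1524], [0.0, 407.8024, 196.8096], [0.0, 0.0, 1.0]], 'dist': [-0.0299, 0.0, 0.0, 0.0, 0.0], 'cam_to_world': [[0.8814, 0.3151, -0.3518, 0.1567], [-0.4722, 0.6037, -0.6423, -0.6683], [0.01, 0.7323, 0.6809, 0.8546], [0.0, 0.0, 0.0, 1.0]]}
wrist {'K': [[296.7971, 0.0, 326.0993], [0.0, 296.7971, 197.9339], [0.0, 0.0, 1.0]], 'dist': [-0.0233, 0.0, 0.0, 0.0, 0.0], 'hand_eye': [[0.0005, 0.961, 0.2766, 0.0698], [1.0, -0.0007, 0.0005, 0.0004], [0.0007, 0.2766, -0.961, -0.142], [0.0, 0.0, 0.0, 1.0]]}
```

View pics/scene0.png

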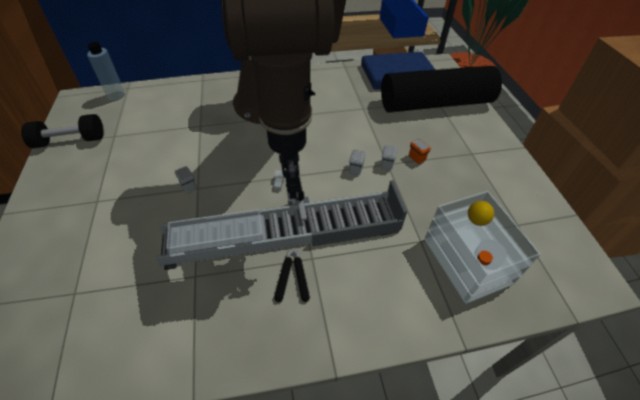

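View pics/side0.png

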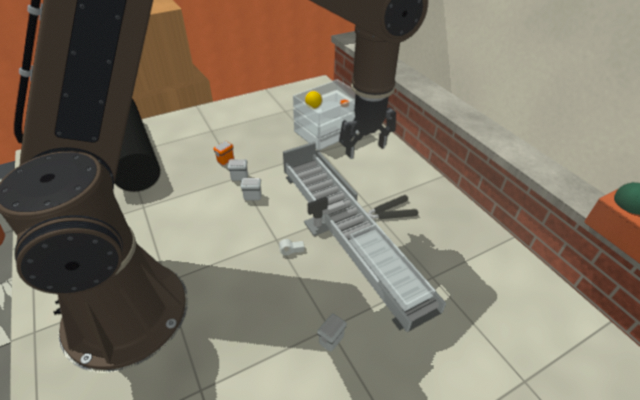

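View pics/wrist0.png

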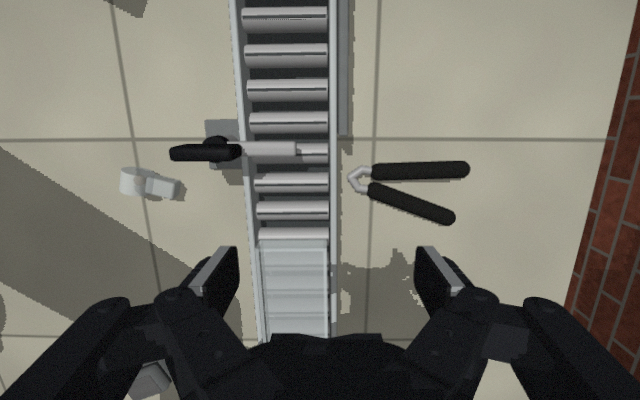

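Scene shows tins at (185,180), (357,160), (389,157), an orange look-alike at (419,152), the track with tray at its left (world −y) end, and the bay to the right. Side view agrees: tins at (332,328), (250,188), (238,170). The wrist view shows the clamp arm across the track at (270,150).

```bash
cat > h.py <<'E'
from station import arm,cams
import cv2,numpy as np
from scipy.spatial.transform import Rotation as R
def pose(n):
    m=cams.camera_model(n)
    if n!="wrist": return m,m["cam_to_world"]
    s=arm.observe(); T=np.eye(4); T[:3,:3]=R.from_rotvec(s["ee_rot"]).as_matrix(); T[:3,3]=s["tool_pos"]
    return m,T@m["hand_eye"]
def ray(n,px,P=None):
    m,T=P or pose(n)
    u=cv2.undistortPoints(np.array(px,float).reshape(-1,1,2),m["K"],m["dist"])[:,0]
    d=np.c_[u[:,0],-u[:,1],-np.ones(len(u))]@T[:3,:3].T
    return T[:3,3],d
def at(n,px,z,P=None):
    o,d=ray(n,px,P); return o+d*((z-o[2])/d[:,2])[:,None]
def proj(n,X,P=None):
    m,T=P or pose(n)
    c=(np.atleast_2d(X)-T[:3,3])@T[:3,:3]*[1,-1,-1]
    return cv2.projectPoints(c,np.zeros(3),np.zeros(3),m["K"],m["dist"])[0][:,0]
def tri(*obs):
    A=np.zeros((3,3));b=np.zeros(3)
    for n,px in obs:
        o,d=ray(n,px); d=d[0]/np.linalg.norm(d[0]); M=np.eye(3)-np.outer(d,d); A+=M;b+=M@o
    return np.linalg.solve(A,b)
E
python3 - <<'E'
from h import *
np.set_printoptions(precision=3,suppress=True)
for n in("scene","side"):
    for t,z in(("tin1",0),("tray",.032),("track",0),("latch_grip",.088),("bay_stop",.032),("whistle",0)):
        for r in cams.tip_of(t,n): 
            if r["p"]>.2: print(n,t,round(r["p"],2),np.array(r["point"]),at(n,r["point"],z)[0])
    for r in cams.regions_of("tin1",n):
        if r["p"]>.2: print(n,"reg",round(r["p"],2),r["point"],r["region"].sum(),at(n,r["point"],.03)[0])
P=pose("wrist")
for t,z in(("tray",.032),("track",0),("latch_grip",.088),("bay_stop",.032)):
    for r in cams.tip_of(t,"wrist"): print("wrist",t,r["p"],at("wrist",r["point"],z,P)[0])
# track dir from wrist: rails inner top
print(at("wrist",[[240,0],[328,0],[345,0]],.042,P))
E
```

```text
scene tin1 0.86 [411.7 155.8] [0.385 0.434 0.   ]
scene tin1 0.85 [354.2 167.5] [0.405 0.231 0.   ]
scene tin1 0.72 [190.5 187.1] [ 0.4   -0.283  0.   ]
scene tin1 0.56 [387.3 163.1] [0.404 0.343 0.   ]
scene tray 0.69 [215.  234.1] [ 0.61  -0.203  0.032]
scene track 0.8 [302.1 228. ] [0.609 0.03  0.   ]
scene track 0.31 [351.5 167.4] [0.403 0.223 0.   ]
scene latch_grip 0.63 [296.  185.9] [0.529 0.027 0.088]
scene bay_stop 0.91 [390.6 207.6] [0.606 0.283 0.032]
scene whistle 0.58 [279.7 181. ] [ 0.422 -0.011  0.   ]
scene reg 0.93 [417.4, 151.9] 380 [0.4   0.442 0.03 ]
scene reg 0.8 [390.0, 156.7] 322 [0.406 0.346 0.03 ]
scene reg 0.76 [186.5, 178.2] 376 [ 0.389 -0.287  0.03 ]
scene reg 0.55 [353.9, 158.9] 297 [0.396 0.23  0.03 ]
side tin1 0.8 [225.3 161.2] [0.397 0.443 0.   ]
side tin1 0.76 [250.2 200.5] [0.402 0.222 0.   ]
side tin1 0.67 [239.5 177.8] [0.41  0.338 0.   ]
side tin1 0.58 [392.3 210.5] [ 0.761 -0.015  0.   ]
side tin1 0.56 [330.1 337.6] [ 0.398 -0.283  0.   ]
side tray 0.85 [388.3 266.4] [ 0.612 -0.198  0.032]
side track 0.67 [338.2 218.1] [0.602 0.033 0.   ]
side bay_stop 0.66 [302.4 162.1] [0.609 0.281 0.032]
side whistle 0.56 [290.1 250. ] [ 0.427 -0.01   0.   ]
side reg 0.91 [224.4, 151.3] 358 [0.403 0.457 0.03 ]
side reg 0.78 [239.8, 168.8] 405 [0.417 0.345 0.03 ]
side reg 0.77 [330.7, 330.8] 795 [ 0.399 -0.283  0.03 ]
side reg 0.72 [249.9, 188.1] 415 [0.412 0.242 0.03 ]
wrist tray 0.64 [ 0.612 -0.205  0.032]
wrist tray 0.54 [0.611 0.025 0.032]
wrist track 0.83 [0.612 0.025 0.   ]
wrist latch_grip 0.83 [0.535 0.031 0.088]
[[0.565 0.177 0.042]
 [0.652 0.177 0.042]
 [0.669 0.177 0.042]]
```

Call:
move_arm(series=[1,3,-3,-0.5,0,1,4,-4,-0.5,0,1,4,-4,-0.5,0,1,4,-3,-0.5,0,1,4,-3,0,0,1,4,-3,0,0,1,3,-3,0,0,1,0,0,0,0])

```text
time_s: 2.05
tool_pos: [0.4182, 0.2616, 0.2515]
ee_rot: [-2.218, -2.225, -0.0]
wrist_force: [1.0, -0.6, 0.4]
opening: 0.0857
gripper_force: 0.0
```

Run:
```python
from h import *
np.set_printoptions(precision=3,suppress=True)
s=arm.observe();print(s["time_s"],s["tool_pos"],s["ee_rot"])
cv2.imwrite("pics/w1.png",cams.get_image("wrist")[:,:,::-1])
cv2.imwrite("pics/s1.png",cv2.resize(cams.get_image("scene")[120:300,100:500,::-1],None,fx=2,fy=2))
P=pose("wrist")
for r in cams.tip_of("tin1","wrist"): print("tip",r["p"],r["point"],at("wrist",r["point"],0,P)[0])
for t in("bay_stop","latch_grip"):
  for r in cams.tip_of(t,"wrist"): print(t,r["p"],r["point"],at("wrist",r["point"],.032 if t[0]=='b' else .088,P)[0])
```

```text
2.05 [0.418 0.262 0.251] [-2.218 -2.225 -0.   ]
tip 0.82 [321.1, 106.6] [0.414 0.337 0.   ]
tip 0.77 [320.3, 188.7] [0.413 0.23  0.   ]
tip 0.59 [308.4, 13.3] [0.399 0.443 0.   ]
bay_stop 0.87 [478.1, 147.7] [0.605 0.29  0.032]
latch_grip 0.89 [417.2, 357.9] [0.538 0.029 0.088]
```

View pics/w1.png

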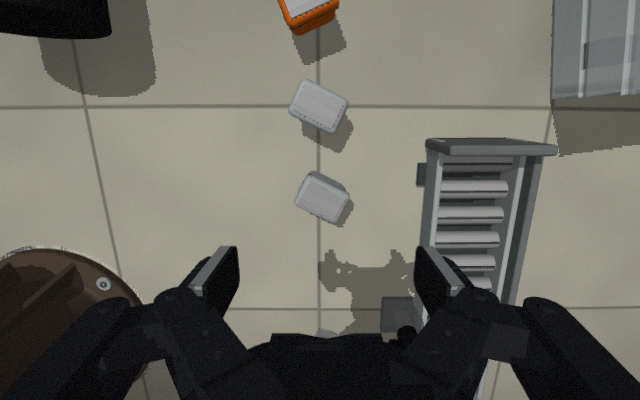

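View pics/s1.png

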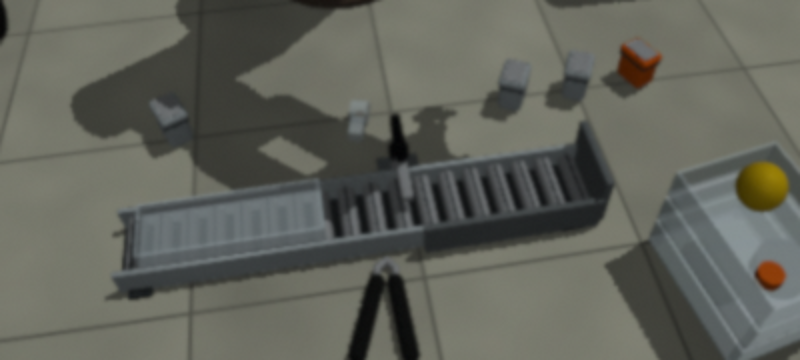

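Wrist view shows the two upright tins at (318,106) and (322,197), both yawed, and the orange one at (308,10). No further tins show; the left one lies at crop (168,112).

```bash
cat >> h.py <<'E'
from scipy.optimize import minimize
def mask_of_box(P,n,p,dims,sub=4):
    x,y,a=p; D=np.array(dims)
    c=np.array([[i,j,k] for i in(-.5,.5) for j in(-.5,.5) for k in(0,1)])*D
    X=c@R.from_euler("z",a).as_matrix().T+[x,y,0]
    h=cv2.convexHull(proj(n,X,P).astype(np.float32))
    return h
def fit(n,region,P,p0,dims=(.058,.042,.062)):
    M=cv2.GaussianBlur(region.astype(np.float32),(0,0),1.0)
    def cost(p):
        im=np.zeros(region.shape,np.uint8)
        cv2.fillConvexPoly(im,np.round(mask_of_box(P,n,p,dims)*16).astype(np.int32),255,cv2.LINE_AA,4)
        return np.abs(cv2.GaussianBlur(im/np.float32(255),(0,0),1.0)-M).sum()
    best=None
    for a in np.arange(0,np.pi,np.pi/8):
        r=minimize(cost,[p0[0],p0[1],a],method="Nelder-Mead",options=dict(initial_simplex=np.array([p0[0],p0[1],a])+np.array([[0,0,0],[.01,0,0],[0,.01,0],[0,0,.3]]),xatol=1e-4,fatol=.1))
        if best is None or r.fun<best.fun: best=r
    return best.x,best.fun,region.sum()
def wrist_tins(dims=(.058,.042,.062)):
    cams.get_image("wrist"); P=pose("wrist")
    for r in cams.regions_of("tin1","wrist"):
        if r["p"]<.3 or not 5<r["point"][1]<395: continue
        c=at("wrist",r["point"],.03,P)[0]
        x,f,s=fit("wrist",r["region"],P,c,dims)
        print("tin",round(r["p"],2),r["point"],"xy",np.round(x[:2],4),"deg",round(np.degrees(x[2])%180,1),"cost",round(float(f),1),s)
E
python3 -c "
from h import *
wrist_tins()"
```

```text
tin 0.66 [314.2, 103.5] xy [0.4097 0.3361] deg 152.4 cost 309.8 2036
tin 0.63 [318.9, 194.9] xy [0.4129 0.2334] deg 157.5 cost 380.1 1925
```

Call:
move_arm(series=[1,-2.9,-0.5,0,0,1,0,0,5,0.18,1,0,0,5,0.18,1,0,0,5,0.033,1,0,0,4,0,1,0,0,2.8,0,1,0,0,0,0])

```text
time_s: 3.28
tool_pos: [0.4141, 0.23, 0.0318]
ee_rot: [-2.613, -1.743, 0.006]
wrist_force: [-1.4, -0.6, 0.5]
opening: 0.0851
gripper_force: 0.0
```

Call:
move_arm(series=[-1,0,0,0,0,-1,0,0,0,0,-1,0,0,0,0,-1,0,0,0,0,-1,0,0,0,0,-1,0,0,0,0])

```text
time_s: 4.03
tool_pos: [0.4158, 0.2313, 0.035]
ee_rot: [2.612, 1.745, 0.004]
wrist_force: [-1.6, -2.2, 10.7]
opening: 0.057
gripper_force: 61.4
```

Call:
move_arm(series=[-1,0,0,-5,0,-1,0,0,-6,0,-1,0,0,-6,-0.18,-1,0,0,-4,-0.18,-1,0,0,0,-0.033,-1,-4,3,0,0,-1,-5,3,0,0,-1,-5,3,0,0])

```text
time_s: 5.03
tool_pos: [0.5052, 0.0895, 0.243]
ee_rot: [-2.222, -2.22, 0.0]
wrist_force: [0.8, 1.1, -1.0]
opening: 0.0567
gripper_force: 65.4
```

Call:
move_arm(series=[-1,-5,3,0,0,-1,-5,3,0,0,-1,-5,3,0,0,-1,-5,0,0,0,-1,-4,0,0,0,-1,0,0,0,0])

```text
time_s: 5.78
tool_pos: [0.5943, -0.1515, 0.2425]
ee_rot: [-2.226, -2.216, 0.001]
wrist_force: [-0.0, 1.0, -2.4]
opening: 0.0569
gripper_force: 65.4
```

Run:
```python
from h import *
np.set_printoptions(precision=3,suppress=True)
cv2.imwrite("pics/w2.png",cams.get_image("wrist")[:,:,::-1])
P=pose("wrist")
for t,z in(("tray",.032),("track",0),("latch_grip",.088),("tin1",0)):
    for r in cams.tip_of(t,"wrist"): print(t,round(r["p"],2),r["point"],at("wrist",r["point"],z,P)[0])
```

```text
tray 0.6 [340.6, 210.6] [ 0.612 -0.198  0.032]
track 0.86 [338.3, 20.2] [0.609 0.023 0.   ]
tin1 0.92 [326.7, 221.7] [ 0.595 -0.225  0.   ]
```

View pics/w2.png

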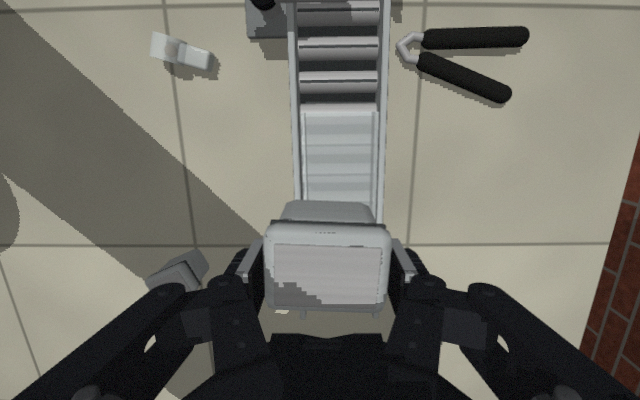

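Held tin sits in the gripper; tray's +y end at row ~108, rails at columns ~290 and ~388. The −y tin is partially visible at (178,270), apparently lying on its side.

```bash
cat >> h.py <<'E'
def W(t,p,z):  # track coords->world, t=(x0,y0,yaw)
    c,s=np.cos(t[2]),np.sin(t[2]); p=np.atleast_2d(p)
    return np.c_[t[0]+c*p[:,0]-s*p[:,1],t[1]+s*p[:,0]+c*p[:,1],np.full(len(p),z)]
def rails(img,P,n,y0,y1,g):
    G=cv2.GaussianBlur(cv2.cvtColor(img,cv2.COLOR_RGB2GRAY).astype(np.float32),(0,0),1.)
    M=np.hypot(cv2.Sobel(G,cv2.CV_32F,1,0),cv2.Sobel(G,cv2.CV_32F,0,1))
    ys=np.linspace(y0,y1,80)
    def cost(q):
        v=0
        for x,z in((-.046,.042),(.046,.042),(-.054,.042),(.054,.042)):
            uv=proj(n,W((q[0],g[1],q[1]),np.c_[np.full(80,x),ys],z),P).astype(np.float32)
            v+=np.clip(cv2.remap(M,uv[:,0],uv[:,1],cv2.INTER_LINEAR),0,80).mean()
        return v
    b=max(((cost((x,a)),x,a) for x in np.arange(g[0]-.012,g[0]+.0121,.0005) for a in np.arange(-.06,.0601,.003)))
    return b
E
python3 - <<'E'
from h import *
np.set_printoptions(precision=4,suppress=True)
img=cams.get_image("wrist");P=pose("wrist")
b=rails(img,P,"wrist",-.16,-.0,(.608,.022)); print("wrist",b)
for n,a0,a1 in(("scene",-.3,-.05),("side",-.3,.0)):
    print(n,rails(cams.get_image(n),pose(n),n,a0,a1,(.608,.022)))
t=(b[1],.022,b[2])
im=cv2.cvtColor(img,cv2.COLOR_RGB2BGR)
im=cv2.resize(im,None,fx=2,fy=2)
def line(pts,z,c):
    uv=proj("wrist",W(t,pts,z),P)*2+.5
    cv2.polylines(im,[np.round(uv).astype(np.int32)],False,c,1)
for x in(-.046,.046,-.054,.054): line([[x,y] for y in np.linspace(-.3,.1,20)],.042,(0,0,255))
for y in(-.10,-.09,-.11): line([[-.0415,y],[.0415,y]],.06,(0,255,0))
cv2.imwrite("pics/w3.png",im[0:500,360:960])
E
```

```text
wrist (np.float32(230.03996), np.float64(0.6074999999999987), np.float64(0.024000000000000077))
scene (np.float32(251.13449), np.float64(0.6124999999999982), np.float64(0.021000000000000074))
side (np.float32(263.95554), np.float64(0.6014999999999994), np.float64(0.009000000000000064))
```

View pics/w3.png

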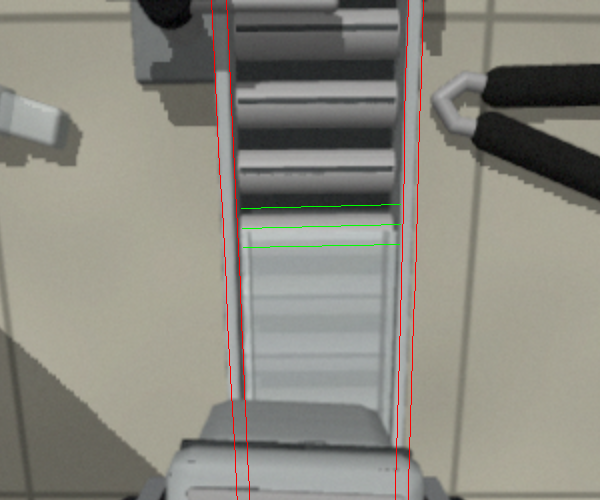

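Call:
move_arm(series=[-1,-0.55,1.6,0,-0.015,-1,0,0,5,0,-1,0,0,5,0,-1,0,0,4,0,-1,0,0,2,0,-1,0,0,0,0])

```text
time_s: 6.92
tool_pos: [0.6101, -0.1537, 0.0819]
ee_rot: [-2.202, -2.237, 0.002]
wrist_force: [0.3, 0.7, -0.5]
opening: 0.0569
gripper_force: 65.4
```

Call:
move_arm(series=[-1,-0.3,0,0.6,0,-1,0,0,0.3,0,-1,0,0,0.2,0,-1,0,0,0,0])

```text
time_s: 7.42
tool_pos: [0.6111, -0.1575, 0.0725]
ee_rot: [2.205, 2.238, 0.0]
wrist_force: [-0.3, -0.4, -1.1]
opening: 0.0572
gripper_force: 65.4
```

Call:
move_arm(series=[-1,0,0,0.15,0,-1,0,0,0,0,1,0,0,0,0,1,0,0,0,0,1,0,0,0,0,1,0,0,-4,0,1,0,0,-6,0,1,0,0,-6,0])

```text
time_s: 8.43
tool_pos: [0.6107, -0.1574, 0.2323]
ee_rot: [-2.204, -2.238, 0.001]
wrist_force: [0.4, -0.7, 0.6]
opening: 0.0857
gripper_force: 0.0
```

Call:
move_arm(series=[1,-2,-4,0,0,1,-2,-4,0,0,1,-2,-4,0,0,1,0,-3,0,0,1,0,0,0,0])

```text
time_s: 9.05
tool_pos: [0.4602, -0.2198, 0.231]
ee_rot: [-2.206, -2.236, 0.0]
wrist_force: [0.1, 0.5, 0.6]
opening: 0.0854
gripper_force: 0.0
```

Run:
```python
from h import *
np.set_printoptions(precision=3,suppress=True)
cv2.imwrite("pics/w4.png",cams.get_image("wrist")[:,:,::-1])
wrist_tins(); P=pose("wrist")
for r in cams.tip_of("tin1","wrist"): print("tip",r["p"],r["point"],at("wrist",r["point"],0,P)[0],at("wrist",r["point"],.036,P)[0])
```

```text
tin 0.9 [480.3, 120.0] xy [ 0.631 -0.158] deg 178.0 cost 277.6 3521
tin 0.66 [268.8, 232.2] xy [ 0.396 -0.291] deg 39.1 cost 633.7 2088
tip 0.79 [459.5, 121.9] [ 0.626 -0.158  0.   ] [ 0.61  -0.157  0.036]
tip 0.57 [271.1, 221.1] [ 0.391 -0.291  0.   ] [ 0.398 -0.277  0.036]
```

View pics/w4.png

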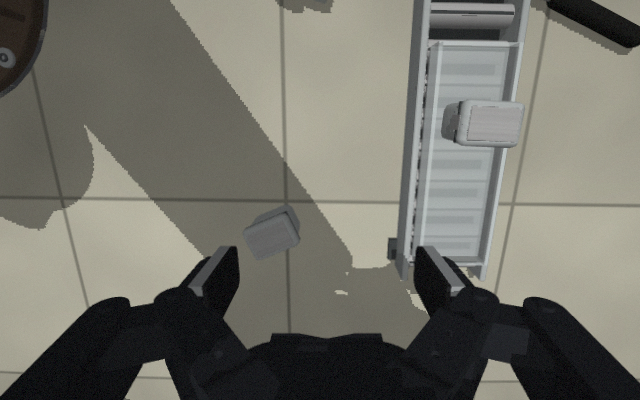

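First tin stands upright in the tray at (485,122). The third tin at (272,232) needs a closer look: zooming.

Run:
```python
from h import *
im=cams.get_image("wrist");P=pose("wrist")
c=im[180:290,210:340,::-1]
c=cv2.convertScaleAbs(c,alpha=1.6)
c=cv2.resize(c,None,fx=5,fy=5,interpolation=cv2.INTER_CUBIC)
cv2.imwrite("pics/w5.png",c)
for r in cams.regions_of("tin1","wrist"):
    if r["point"][0]<400:
        for d in((.058,.042,.062),(.062,.058,.042),(.062,.042,.058)):
            x,f,s=fit("wrist",r["region"],P,at("wrist",r["point"],.02,P)[0],d);print(d,x,f,s)
s=cams.get_image("side")[290:370,290:380,::-1]
cv2.imwrite("pics/s5.png",cv2.resize(s,None,fx=6,fy=6,interpolation=cv2.INTER_CUBIC))
```

```text
(0.058, 0.042, 0.062) [ 0.39560646 -0.2913483   0.70251779] 604.750244140625 2110
(0.062, 0.058, 0.042) [ 0.39467339 -0.29564313  0.95546864] 869.3078002929688 2110
(0.062, 0.042, 0.058) [ 0.39647313 -0.29128316  0.69577134] 647.4275512695312 2110
```

View pics/w5.png

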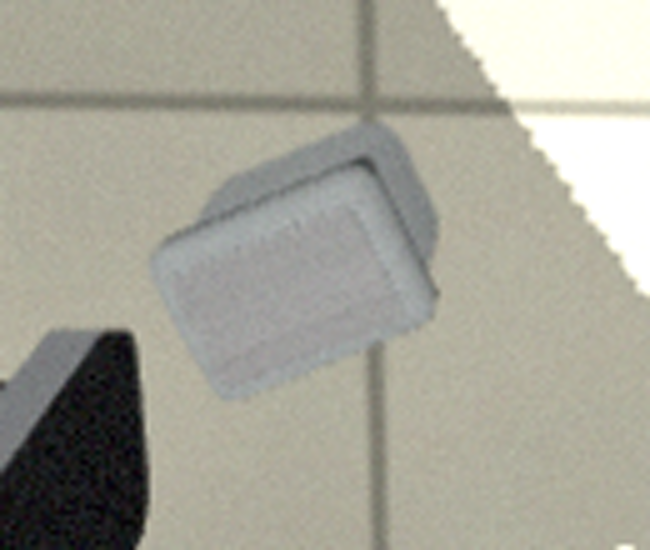

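The tin is upright: lid corners in the full picture at about (241,231), (283,213), (297,241), (256,260).

Run:
```python
from h import *
P=pose("wrist")
X=at("wrist",[[241,231],[283,213],[297,241],[256,259.6]],.062,P)
print(X, X.mean(0), [np.linalg.norm(X[i]-X[i-1]) for i in range(4)],[np.degrees(np.arctan2(*(b-a)[1::-1])) for a,b in((X[0],X[1]),(X[3],X[2]),(X[0],X[3]),(X[1],X[2]))])
print(arm.observe()["tool_pos"])
```

```text
[[ 0.36777681 -0.27954167  0.062     ]
 [ 0.41574798 -0.25727708  0.062     ]
 [ 0.43085888 -0.29066928  0.062     ]
 [ 0.38293119 -0.3150125   0.062     ]] [ 0.39932871 -0.28562513  0.062     ] [np.float64(0.038572462930014643), np.float64(0.052886153516138915), np.float64(0.036652123056272606), np.float64(0.053755511164932414)] [np.float64(24.897168068690252), np.float64(26.926729710715907), np.float64(-66.86612245119694), np.float64(-65.651929883336)]
[ 0.46258379 -0.21956818  0.23063622]
```

Call:
move_arm(series=[1,-3.2,-3.2,0,0,1,-3.3,-3.2,0,0,1,0,0,4,-0.16,1,0,0,4,-0.16,1,0,0,4,-0.1,1,0,0,4,0,1,0,0,3.2,0,1,0,0,0,0])

```text
time_s: 10.4
tool_pos: [0.3981, -0.2847, 0.037]
ee_rot: [-1.687, -2.645, -0.001]
wrist_force: [0.6, 0.1, 1.3]
opening: 0.0849
gripper_force: 0.0
```

Call:
move_arm(series=[1,0,0,0.3,0,-1,0,0,0,0,-1,0,0,0,0,-1,0,0,0,0,-1,0,0,0,0,-1,0,0,0,0,-1,0,0,0,0])

```text
time_s: 11.28
tool_pos: [0.3995, -0.2861, 0.0371]
ee_rot: [1.689, 2.647, -0.0]
wrist_force: [-3.0, 2.0, 14.1]
opening: 0.0571
gripper_force: 61.8
```

Call:
move_arm(series=[-1,0,0,-5,0,-1,0,0,-5,0,-1,0,0,-5,0.16,-1,0,0,-4,0.16,-1,0,0,0,0.1,-1,0,0,0,0])

```text
time_s: 12.02
tool_pos: [0.399, -0.2857, 0.2268]
ee_rot: [2.203, 2.237, 0.0]
wrist_force: [0.3, -0.2, -1.0]
opening: 0.0567
gripper_force: 66.2
```

Call:
move_arm(series=[-1,2,5,0,0,-1,2,5.5,0,0,-1,2,5.5,0,0,-1,2.1,5.3,0,0,-1,0,0,5,0,-1,0,0,5,0,-1,0,0,3.5,0,-1,0,0,0,0])

```text
time_s: 13.02
tool_pos: [0.6085, -0.2006, 0.0879]
ee_rot: [-2.198, -2.237, 0.004]
wrist_force: [-0.6, 0.3, -0.7]
opening: 0.0568
gripper_force: 66.0
```

Run:
```python
from h import *
im=cams.get_image("wrist"); print(arm.observe()["tool_pos"])
cv2.imwrite("pics/w6.png",cv2.resize(im[20:320,180:500,::-1],None,fx=1.8,fy=1.8,interpolation=cv2.INTER_CUBIC))
```

```text
[ 0.60987151 -0.2011794   0.09002856]
```

View pics/w6.png

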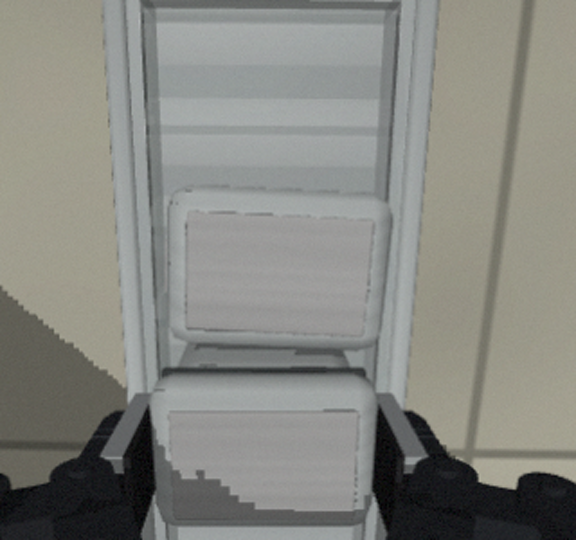

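Call:
move_arm(series=[-1,-0.5,0.2,0.7,0,-1,0,0,0.6,0,-1,0,0,0.2,0,-1,0,0,0.2,0,-1,0,0,0,0])

```text
time_s: 13.7
tool_pos: [0.6127, -0.2064, 0.0738]
ee_rot: [-2.205, -2.238, 0.0]
wrist_force: [0.1, 0.1, -0.8]
opening: 0.057
gripper_force: 66.0
```

Call:
move_arm(series=[-1,0,0,0.15,0,-1,0,0,0,0])

```text
time_s: 13.95
tool_pos: [0.613, -0.2066, 0.0731]
ee_rot: [2.204, 2.238, 0.0]
wrist_force: [-3.2, 0.8, 10.6]
opening: 0.0566
gripper_force: 67.3
```

Call:
move_arm(series=[1,0,0,0,0,1,0,0,0,0,1,0,0,0,0,1,0,0,-5,0,1,5,0,0,0,1,0,0,0,0])

```text
time_s: 14.7
tool_pos: [0.6119, -0.154, 0.1228]
ee_rot: [-2.202, -2.24, -0.001]
wrist_force: [-1.0, -0.2, -0.3]
opening: 0.0853
gripper_force: 0.0
```

Call:
move_arm(series=[1,-0.2,0,3,0,1,0,0,1.6,0,1,0,0,0,0,-1,0,0,0,0,-1,0,0,0,0,-1,0,0,0,0,-1,0,0,0,0,-1,0,0,0,0])

```text
time_s: 15.7
tool_pos: [0.6125, -0.1588, 0.0776]
ee_rot: [2.204, 2.237, 0.001]
wrist_force: [-2.3, -1.1, 7.6]
opening: 0.0568
gripper_force: 63.3
```

Call:
move_arm(series=[-1,0,0,-0.15,0,-1,-0.2,0,0,0,-1,-0.2,0,0,0,-1,0,0,0,0])

```text
time_s: 16.2
tool_pos: [0.6121, -0.1627, 0.0777]
ee_rot: [-2.205, -2.238, 0.0]
wrist_force: [-0.0, 0.2, -1.6]
opening: 0.0566
gripper_force: 63.6
```

Run:
```python
from h import *
im=cams.get_image("wrist"); print(arm.observe()["tool_pos"])
cv2.imwrite("pics/w7.png",cv2.resize(im[120:400,180:500,::-1],None,fx=1.8,fy=1.8,interpolation=cv2.INTER_CUBIC))
im=cams.get_image("side")
cv2.imwrite("pics/s7.png",cv2.resize(im[170:330,300:460,::-1],None,fx=3.7,fy=3.7,interpolation=cv2.INTER_CUBIC))
```

```text
[ 0.61207318 -0.16260555  0.07771791]
```

View pics/s7.png

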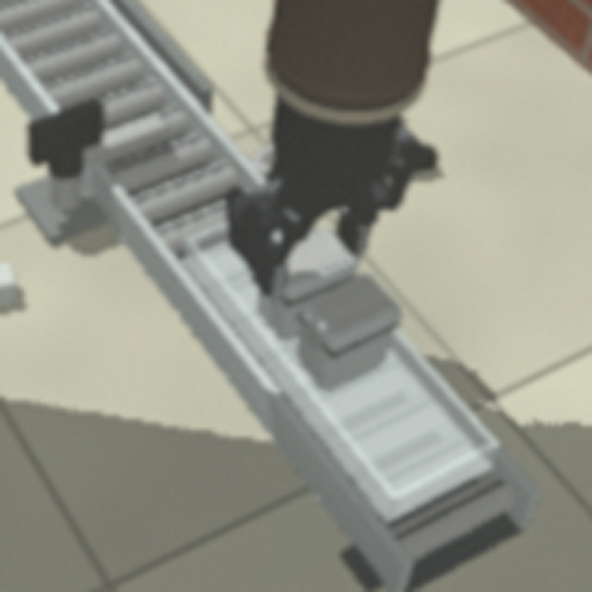

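The two tins are nearly together at crop (315,265)/(350,310), with a small gap left; I close it gently.

Call:
move_arm(series=[-1,-0.1,0,0,0,-1,-0.1,0,0,0,-1,0,0,0,0])

```text
time_s: 16.68
tool_pos: [0.6121, -0.1645, 0.0778]
ee_rot: [-2.205, -2.238, 0.0]
wrist_force: [0.0, -0.6, -1.0]
opening: 0.0566
gripper_force: 63.6
```

Call:
move_arm(series=[-1,-0.05,0,0.15,0,-1,0,0,0,0,1,0,0,0,0,1,0,0,0,0,1,0,0,0,0,1,0,0,-5,0,1,0,0,-6,0,1,0,0,-5,0])

```text
time_s: 17.68
tool_pos: [0.6123, -0.165, 0.2384]
ee_rot: [2.204, 2.238, 0.001]
wrist_force: [0.1, -0.1, -1.2]
opening: 0.0858
gripper_force: 0.0
```

Call:
move_arm(series=[1,5,-2,0,0,1,6,-2,0,0,1,6,-2,0,0,1,6,-3,0,0,1,6,-3,0,0,1,6,-4,0,0,1,6,-4,0,0,1,5,0,0,0])

```text
time_s: 18.68
tool_pos: [0.4184, 0.2679, 0.2365]
ee_rot: [-2.203, -2.239, 0.001]
wrist_force: [2.3, -0.9, -0.5]
opening: 0.0854
gripper_force: 0.0
```

Run:
```python
from h import *
print(arm.observe()["tool_pos"])
im=cams.get_image("wrist"); 
wrist_tins()
cv2.imwrite("pics/w8.png",im[:,:,::-1])
im=cams.get_image("scene"); P=pose("scene")
cv2.imwrite("pics/s8.png",np.vstack([cv2.resize(im[180:290,140:340,::-1],None,fx=3,fy=3,interpolation=cv2.INTER_CUBIC)]))
for r in cams.regions_of("tin1","scene"): print(r["p"],r["point"])
```

```text
[0.4183778  0.26787803 0.2364948 ]
tin 0.97 [302.7, 15.8] xy [0.3965 0.4463] deg 23.4 cost 124.9 2171
tin 0.8 [316.1, 116.7] xy [0.4106 0.3338] deg 154.6 cost 320.4 2157
0.77 [210.8, 225.4]
0.75 [225.2, 221.7]
0.6 [388.8, 155.5]
0.6 [418.0, 146.7]
```

View pics/w8.png

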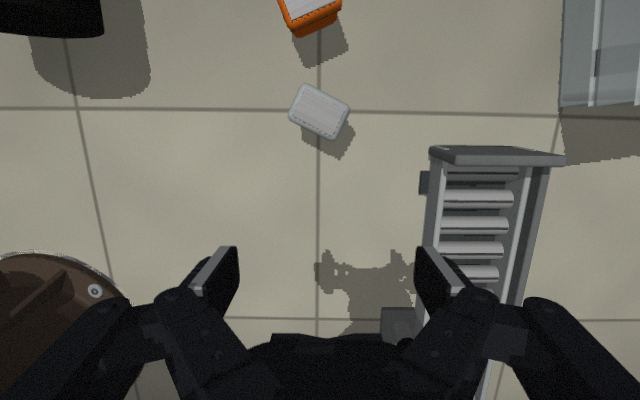

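View pics/s8.png

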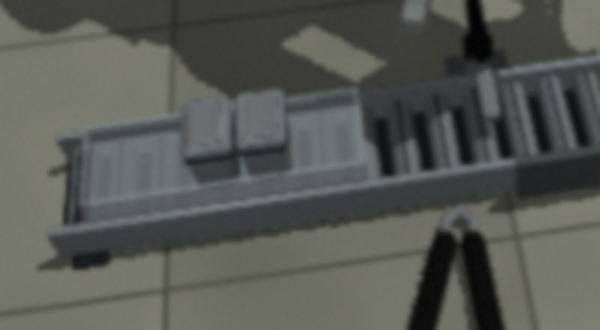

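Two tins stand parallel and nearly touching in the tray at crop (208,128)/(260,120); the third tin is unmoved, lid around (319,110) in the wrist picture.

Call:
move_arm(series=[1,3.3,-0.3,0,0,1,3.3,-0.35,0,0,1,0,0,4,0.16,1,0,0,5,0.16,1,0,0,5,0.115,1,0,0,4,0,1,0,0,2,0,1,0,0,0,0])

```text
time_s: 19.92
tool_pos: [0.4129, 0.3308, 0.0351]
ee_rot: [2.637, 1.707, -0.005]
wrist_force: [-0.5, -0.4, -0.2]
opening: 0.0853
gripper_force: 0.0
```

Call:
move_arm(series=[1,0.3,0,0,0,-1,0,0,0,0,-1,0,0,0,0,-1,0,0,0,0,-1,0,0,0,0,-1,0,0,0,0,-1,0,0,0,0])

```text
time_s: 20.8
tool_pos: [0.4151, 0.3356, 0.0375]
ee_rot: [-2.636, -1.71, -0.002]
wrist_force: [-0.8, -1.7, 14.2]
opening: 0.0572
gripper_force: 62.0
```

Call:
move_arm(series=[-1,0,0,-5,0,-1,0,0,-5,0,-1,0,0,-5,-0.16,-1,0,0,-5,-0.16,-1,0,0,0,-0.115,-1,0,0,0,0])

```text
time_s: 21.55
tool_pos: [0.4146, 0.3352, 0.2371]
ee_rot: [2.205, 2.237, 0.002]
wrist_force: [0.8, 0.4, -2.2]
opening: 0.0567
gripper_force: 66.7
```

Call:
move_arm(series=[-1,-5.6,1,0,0,-1,-6,2,0,0,-1,-6,3,0,0,-1,-6,3,0,0,-1,-6,3,0,0,-1,-6,3,0,0,-1,-5,2,0,0,-1,-5,2,0,0])

```text
time_s: 22.55
tool_pos: [0.6027, -0.1027, 0.2354]
ee_rot: [-2.208, -2.233, 0.001]
wrist_force: [1.2, 0.4, -1.8]
opening: 0.0569
gripper_force: 66.6
```

Run:
```python
from h import *
s=arm.observe();print(s["tool_pos"])
for n in("scene","side"):
    cams.get_image(n);P=pose(n)
    for r in cams.regions_of("tin1",n):
        c=at(n,r["point"],.066,P)[0]
        if r["p"]>.3 and c[0]>.5: print(n,"center~",np.round(c,3),np.round(r["p"],2))
    for r in cams.tip_of("tin1",n):
        c=at(n,r["point"],.036,P)[0]
        if r["p"]>.3 and c[0]>.5: print(n,"tip",np.round(c,3),np.round(r["p"],2))
```

```text
[ 0.60268136 -0.10267579  0.23537191]
scene center~ [ 0.594 -0.168  0.066] 0.88
scene center~ [ 0.607 -0.212  0.066] 0.65
scene tip [ 0.613 -0.206  0.036] 0.69
scene tip [ 0.6   -0.167  0.036] 0.62
side center~ [ 0.612 -0.148  0.066] 0.91
side center~ [ 0.621 -0.197  0.066] 0.8
side center~ [0.732 0.05  0.066] 0.79
side tip [0.723 0.044 0.036] 0.74
side tip [ 0.608 -0.168  0.036] 0.68
side tip [ 0.618 -0.203  0.036] 0.56
```

Call:
move_arm(series=[-1,-1.5,0.9,0,0,-1,0,0,5,0,-1,0,0,5,0,-1,0,0,4,0,-1,0,0,1.5,0,-1,0,0,0,0])

```text
time_s: 23.6
tool_pos: [0.612, -0.1156, 0.0811]
ee_rot: [-2.204, -2.238, 0.001]
wrist_force: [-0.5, 0.4, -0.2]
opening: 0.0565
gripper_force: 66.6
```

Call:
move_arm(series=[-1,-0.2,0,0.4,0,-1,0,0,0.2,0,-1,-0.2,0,0,0,-1,-0.15,0,0,0,-1,0,0,0,0])

```text
time_s: 24.22
tool_pos: [0.6122, -0.1214, 0.0755]
ee_rot: [2.205, 2.238, 0.0]
wrist_force: [-0.0, -0.8, -1.3]
opening: 0.0567
gripper_force: 66.6
```

Call:
move_arm(series=[-1,-0.1,0,0,0,-1,0,0,0.15,0,-1,0,0,0.1,0,-1,0,0,0,0])

```text
time_s: 24.72
tool_pos: [0.6122, -0.1223, 0.0735]
ee_rot: [2.204, 2.238, 0.0]
wrist_force: [-3.5, 1.0, 12.7]
opening: 0.0571
gripper_force: 68.3
```

Call:
move_arm(series=[1,0,0,0,0,1,0,0,0,0,1,0,0,0,0,1,0,0,-5,0,1,0,0,-6,0,1,0,0,-6,0,1,-4,0,0,0,1,0,0,0,0])

```text
time_s: 25.72
tool_pos: [0.6129, -0.1643, 0.2435]
ee_rot: [2.205, 2.235, 0.0]
wrist_force: [-0.3, 0.6, -1.5]
opening: 0.0853
gripper_force: 0.0
```

Run:
```python
from h import *
im=cams.get_image("wrist");P=pose("wrist");print(arm.observe()["tool_pos"])
for r in cams.regions_of("tin1","wrist"):
    if r["p"]<.3: continue
    m=r["region"].astype(np.uint8)
    # lid rectangle: use top rectangle via minAreaRect of region at z top
    c=max(cv2.findContours(m,cv2.RETR_EXTERNAL,cv2.CHAIN_APPROX_NONE)[0],key=len)[:,0].astype(float)
    X=at("wrist",c,.098,P)[:,:2]*1000
    print(round(r["p"],2),r["point"],m.sum(),cv2.minAreaRect(X.astype(np.float32)))
P2=P[1].copy();P2[2,3]-=.036
for r in cams.regions_of("tin1","wrist"):
    if r["p"]<.3: continue
    x,f,s=fit("wrist",r["region"],(P[0],P2),at("wrist",r["point"],.09,P)[0]);print(np.round(x[:2],4),np.degrees(x[2]),f,s)
for r in cams.tip_of("tray","wrist"):print("tray",r["p"],at("wrist",r["point"],.032,P)[0])
cv2.imwrite("pics/w9.png",cv2.resize(im[40:260,220:450,::-1],None,fx=2.6,fy=2.6,interpolation=cv2.INTER_CUBIC))
```

```text
[ 0.61243495 -0.16306449  0.24277273]
0.96 [322.0, 187.1] 2219 ((609.73193359375, -166.72633361816406), (57.079254150390625, 41.65702438354492), 4.82313346862793)
0.89 [321.9, 230.8] 2106 ((613.5227661132812, -209.19354248046875), (57.85485076904297, 43.877010345458984), 4.066649913787842)
0.85 [320.9, 146.3] 2478 ((605.2732543945312, -126.4274673461914), (57.244503021240234, 41.13385772705078), 4.631155014038086)
[ 0.6106 -0.1689] 14.138639348967802 798.5652465820312 2219
[ 0.6141 -0.2124] 13.475853416850683 970.409912109375 2106
[ 0.6055 -0.1272] 9.684694725637556 436.6882019042969 2478
```

Run:
```python
from h import *
for k in range(2):
    s=arm.observe();print(s["tool_pos"],s["ee_rot"],s["joint_vel"].max())
    im=cams.get_image("wrist");P=pose("wrist")
    print(np.round(P[1],3).tolist())
    for r in cams.regions_of("tin1","wrist"):
        if r["p"]<.3: continue
        c=max(cv2.findContours(r["region"].astype(np.uint8),cv2.RETR_EXTERNAL,cv2.CHAIN_APPROX_NONE)[0],key=len)[:,0].astype(float)
        print(r["point"],cv2.minAreaRect(c.astype(np.float32)),cv2.minAreaRect((at("wrist",c,.098,P)[:,:2]*1000).astype(np.float32)))
```

```text
[ 0.61231579 -0.16158886  0.24213685] [-2.20371608e+00 -2.23729137e+00  6.22693840e-04] 0.006396252665369988
[[1.0, -0.016, -0.003, 0.612], [0.016, 0.961, 0.276, -0.092], [-0.002, -0.276, 0.961, 0.384], [0.0, 0.0, 0.0, 1.0]]
[321.4, 150.3] ((320.0228576660156, 151.31979370117188), (42.39199447631836, 59.8475227355957), 85.91438293457031) ((606.0100708007812, -127.87838745117188), (57.28857421875, 40.57475280761719), 4.907867908477783)
[326.3, 231.0] ((326.2458801269531, 231.13905334472656), (39.084312438964844, 54.51817321777344), 87.87889862060547) ((613.5333862304688, -210.3292236328125), (56.778358459472656, 43.59206771850586), 3.5338661670684814)
[323.9, 191.2] ((323.8208312988281, 191.8119659423828), (40.310516357421875, 57.27286148071289), 86.18592071533203) ((610.4546508789062, -168.08250427246094), (57.23542022705078, 41.64870071411133), 4.80759859085083)
[164.3, 40.7] ((166.44522094726562, 40.47944641113281), (71.39510345458984, 26.334259033203125), 20.556045532226562) ((470.5930480957031, -31.235363006591797), (22.346792221069336, 58.43410873413086), 74.52564239501953)
[ 0.
[... 168 characters left out ...]
[-0.001, -0.276, 0.961, 0.384], [0.0, 0.0, 0.0, 1.0]]
[323.8, 190.0] ((323.84515380859375, 192.177001953125), (39.71184158325195, 57.272857666015625), 86.18592071533203) ((610.6441650390625, -168.62098693847656), (57.14091110229492, 41.0881462097168), 4.819868564605713)
[325.8, 232.3] ((325.94305419921875, 231.464111328125), (39.38426208496094, 56.1131477355957), 85.36454010009766) ((613.2327880859375, -210.8089141845703), (58.15311813354492, 43.94194412231445), 5.843192100524902)
[320.6, 150.0] ((319.90447998046875, 151.29736328125), (42.38534164428711, 59.7617073059082), 86.00909423828125) ((606.1061401367188, -128.025146484375), (57.242794036865234, 40.579227447509766), 4.993370532989502)
```

View pics/w9.png

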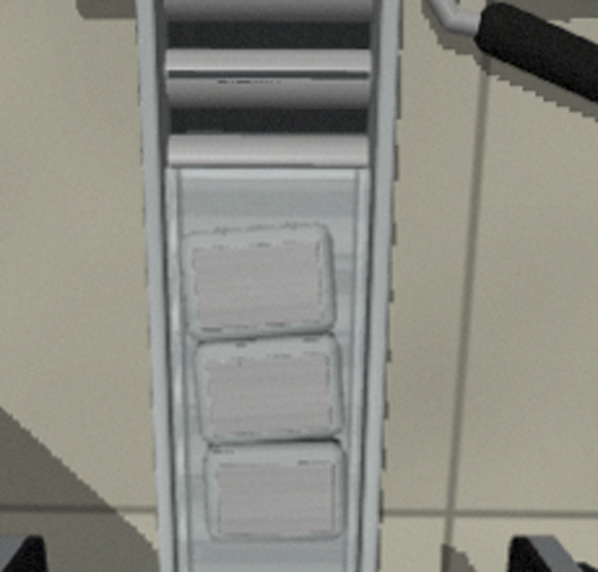

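The view shows the three tins in a touching row but yawed 3–5° (lids at crop (260,285), (270,390), (275,500)); I'll regrip each, square it to the track, and release it without load.

Call:
move_arm(series=[1,3.9,-0.2,0,0,1,0,0,5,0,1,0,0,5,0,1,0,0,4,0,1,0,0,2.4,0,1,0,0,0,0])

```text
time_s: 26.88
tool_pos: [0.6088, -0.1226, 0.077]
ee_rot: [-2.202, -2.236, 0.003]
wrist_force: [-0.3, 0.1, 0.2]
opening: 0.0853
gripper_force: 0.0
```

Call:
move_arm(series=[-1,0,0,0,0,-1,0,0,0,0,-1,0,0,0,0,-1,0,0,0,0,-1,0,0,0,0])

```text
time_s: 27.5
tool_pos: [0.6107, -0.1235, 0.0806]
ee_rot: [2.203, 2.237, 0.002]
wrist_force: [-3.9, 0.6, 8.9]
opening: 0.0564
gripper_force: 62.1
```

Call:
move_arm(series=[-1,0,0,-0.3,0,-1,0,0,0,0])

```text
time_s: 27.75
tool_pos: [0.6107, -0.1234, 0.0827]
ee_rot: [2.204, 2.237, 0.001]
wrist_force: [0.7, -0.1, -2.0]
opening: 0.056
gripper_force: 63.9
```

Call:
move_arm(series=[-1,0.3,0,0,0,-1,0,0,0.13,0,-1,0,0,0,0])

```text
time_s: 28.12
tool_pos: [0.6101, -0.1202, 0.0807]
ee_rot: [2.205, 2.238, 0.0]
wrist_force: [-1.7, 0.8, 4.8]
opening: 0.0565
gripper_force: 64.7
```

Call:
move_arm(series=[-1,0,0,-0.05,0,0.3,0,0,0,0,0.36,0,0,0,0,0.42,0,0,0,0,0.5,0,0,0,0,0.7,0,0,0,0,1,0,0,0,0])

```text
time_s: 29.0
tool_pos: [0.6101, -0.1203, 0.081]
ee_rot: [2.205, 2.238, 0.0]
wrist_force: [-0.1, -0.4, -0.5]
opening: 0.0853
gripper_force: 0.0
```

Call:
move_arm(series=[1,0,0,-4,0,1,-4.5,0,-1,0,1,0,0,0,0])

```text
time_s: 29.38
tool_pos: [0.6116, -0.1677, 0.1322]
ee_rot: [2.205, 2.234, 0.001]
wrist_force: [-0.3, -0.3, -0.4]
opening: 0.0854
gripper_force: 0.0
```

Call:
move_arm(series=[1,0.2,-0.1,3,0,1,0,0,3,0,1,0,0,0.6,0,1,0,0,0,0])

```text
time_s: 29.88
tool_pos: [0.6096, -0.163, 0.065]
ee_rot: [-2.204, -2.238, 0.0]
wrist_force: [0.7, -0.1, -0.3]
opening: 0.0854
gripper_force: 0.0
```

Call:
move_arm(series=[0.7,0,0,0,0,0.5,0,0,0,0,0.3,0,0,0,0,-1,0,0,0,0,-1,0,0,0,0,-1,0,0,0,0])

```text
time_s: 30.62
tool_pos: [0.6103, -0.1635, 0.0663]
ee_rot: [2.204, 2.237, 0.001]
wrist_force: [-2.2, 1.0, 11.7]
opening: 0.0572
gripper_force: 62.1
```

Call:
move_arm(series=[-1,0,0,-0.2,0,-1,0,0,0,0])

```text
time_s: 30.88
tool_pos: [0.6098, -0.1633, 0.0673]
ee_rot: [2.205, 2.238, 0.0]
wrist_force: [0.3, 0.1, -0.4]
opening: 0.0577
gripper_force: 63.5
```

Load is near zero: release slowly, then do the −y tin likewise.

Call:
move_arm(series=[0.32,0,0,0,0,0.38,0,0,0,0,0.45,0,0,0,0,0.6,0,0,0,0,1,0,0,0,0,1,0,0,0,0,1,0,0,-5,0,1,-4.3,0,0,0])

```text
time_s: 31.88
tool_pos: [0.6124, -0.2053, 0.1204]
ee_rot: [2.199, 2.238, 0.003]
wrist_force: [1.3, -0.5, -0.1]
opening: 0.0853
gripper_force: 0.0
```

Call:
move_arm(series=[1,0,0,0,0,1,0,0,3,0,1,0,0,1.8,0,1,0,0,0,0])

```text
time_s: 32.38
tool_pos: [0.6092, -0.2054, 0.0674]
ee_rot: [-2.202, -2.236, 0.002]
wrist_force: [0.1, -0.0, 0.8]
opening: 0.0852
gripper_force: 0.0
```

Call:
move_arm(series=[0.7,0,0.1,0.2,0,0.5,0,0,0,0,0.3,0,0,0,0,-1,0,0,0,0,-1,0,0,0,0,-1,0,0,0,0,-1,0,0,-0.2,0,-1,0,0,0,0])

```text
time_s: 33.38
tool_pos: [0.6115, -0.2063, 0.0694]
ee_rot: [2.204, 2.238, 0.0]
wrist_force: [-0.2, -0.1, -1.1]
opening: 0.0567
gripper_force: 63.8
```

Call:
move_arm(series=[0.32,0,0,0,0,0.38,0,0,0,0,0.45,0,0,0,0,0.6,0,0,0,0,1,0,0,0,0,1,0,0,-5,0,1,0,0,-6,0,1,4.5,0,-6,0])

```text
time_s: 34.38
tool_pos: [0.6111, -0.1702, 0.2312]
ee_rot: [2.206, 2.234, 0.001]
wrist_force: [1.1, 0.2, -0.8]
opening: 0.0853
gripper_force: 0.0
```

```bash
cat > chk.py <<'E'
from h import *
im=cams.get_image("wrist");P=pose("wrist");s=arm.observe();print(s["tool_pos"],s["ee_rot"])
for r in cams.regions_of("tin1","wrist"):
    if r["p"]<.3: continue
    c=max(cv2.findContours(r["region"].astype(np.uint8),cv2.RETR_EXTERNAL,cv2.CHAIN_APPROX_NONE)[0],key=len)[:,0].astype(float)
    (x,y),(w,h),a=cv2.minAreaRect((at("wrist",c,.098,P)[:,:2]*1000).astype(np.float32))
    print("xy %.1f %.1f size %.1f %.1f ang %.1f"%(x,y,w,h,a))
# lid-top straight lines (LSD) near-horizontal
g=cv2.cvtColor(im,cv2.COLOR_RGB2GRAY)[60:260,270:380]
L=cv2.createLineSegmentDetector().detect(cv2.resize(g,None,fx=3,fy=3,interpolation=cv2.INTER_CUBIC))[0][:,0]/3
for l in sorted(L,key=lambda l:l[1]):
    a=l.reshape(2,2)+[270,60]
    if abs(a[1]-a[0]).max()>30 and abs(a[1,0]-a[0,0])>abs(a[1,1]-a[0,1]):
        X=at("wrist",a,.098,P); d=X[1]-X[0]; print("line row %.0f cols %.0f-%.0f yaw %.1f"%(a[:,1].mean(),a[0,0],a[1,0],(np.degrees(np.arctan2(d[1],d[0]))+90)%180-90))
E
python3 chk.py
```

```text
[ 0.61313736 -0.16576549  0.23765475] [2.20107104 2.23281301 0.00750476]
xy 615.2 -209.8 size 58.6 45.0 ang 3.6
xy 613.0 -121.2 size 60.2 40.7 ang 0.8
xy 613.5 -165.0 size 58.5 46.4 ang 2.7
line row 62 cols 365-285 yaw 0.5
line row 75 cols 304-336 yaw 0.9
line row 85 cols 364-285 yaw 0.7
line row 97 cols 285-364 yaw 0.5
line row 99 cols 364-284 yaw 0.7
line row 103 cols 291-358 yaw 0.7
line row 161 cols 301-353 yaw 3.9
line row 167 cols 348-301 yaw 2.8
line row 208 cols 307-337 yaw 1.4
line row 210 cols 348-306 yaw 2.5
```

```bash
python3 chk.py
python3 - <<'E'
from h import *
im=cams.get_image("wrist")
cv2.imwrite("pics/w10.png",cv2.resize(im[40:260,220:450,::-1],None,fx=2.6,fy=2.6,interpolation=cv2.INTER_CUBIC))
E
```

```text
[ 0.61220778 -0.16789293  0.23214638] [2.19995714 2.23649825 0.00384129]
xy 608.9 -167.0 size 56.0 45.3 ang 2.3
xy 610.7 -210.8 size 56.6 42.2 ang 3.4
xy 609.1 -125.1 size 56.6 39.1 ang 1.0
line row 63 cols 281-362 yaw 0.7
line row 66 cols 362-282 yaw 0.6
line row 88 cols 361-282 yaw 0.8
line row 100 cols 283-361 yaw 0.2
line row 102 cols 361-282 yaw 0.6
line row 106 cols 289-328 yaw 1.0
line row 164 cols 301-346 yaw 3.0
line row 169 cols 330-299 yaw 1.6
line row 211 cols 344-311 yaw 3.5
```

Call:
move_arm(series=[1,-3.9,-0.1,0,0.03,1,0,0,5,0,1,0,0,5,0,1,0,0,4,0,1,0,0,2.2,0,1,0,0,0,0,1,0,0,0,0])

```text
time_s: 35.5
tool_pos: [0.6103, -0.2081, 0.067]
ee_rot: [-2.238, -2.204, 0.0]
wrist_force: [-0.1, -0.2, 0.3]
opening: 0.0855
gripper_force: 0.0
```

Call:
move_arm(series=[-1,0,0,0,0,-1,0,0,0,0,-1,0,0,0,0,-1,0,0,0,0,-1,0,0,-0.5,0,-1,-0.1,0,0,0,-1,0,0,0,0])

```text
time_s: 36.38
tool_pos: [0.6104, -0.2089, 0.0721]
ee_rot: [2.238, 2.205, 0.0]
wrist_force: [0.2, 0.5, -1.5]
opening: 0.0573
gripper_force: 63.2
```

```bash
python3 chk.py
```

```text
[ 0.61030977 -0.20879864  0.07197735] [-2.23809313e+00 -2.20462389e+00 -4.32741920e-06]
xy 610.3 -125.9 size 55.6 40.2 ang 1.6
xy 610.2 -168.4 size 55.2 41.2 ang 2.6
xy 610.5 -211.8 size 56.6 46.7 ang 1.7
line row 116 cols 379-291 yaw 1.5
line row 114 cols 304-379 yaw 1.6
line row 116 cols 270-304 yaw 2.2
line row 131 cols 379-270 yaw 1.7
line row 141 cols 364-282 yaw 2.7
line row 137 cols 288-358 yaw 2.6
line row 237 cols 270-374 yaw 2.1
line row 241 cols 378-270 yaw 1.7
```

Lids now read within ~1° of the tray end edge and all centred at x≈610 mm; set this tin down and release.

Call:
move_arm(series=[-1,0,0,0.25,0,-1,0,0,0,0,-1,0,0,0,0])

```text
time_s: 36.85
tool_pos: [0.6103, -0.2087, 0.0694]
ee_rot: [-2.238, -2.205, 0.0]
wrist_force: [0.5, -0.2, -0.3]
opening: 0.0577
gripper_force: 63.2
```

Call:
move_arm(series=[0.36,0,0,0,0,0.42,0,0,0,0,0.5,0,0,0,0,0.7,0,0,0,0,1,0,0,0,0,1,0,0,-5,0,1,0,0,-6,0,1,0,0,-5,0])

```text
time_s: 37.85
tool_pos: [0.6105, -0.2088, 0.2318]
ee_rot: [2.237, 2.204, 0.001]
wrist_force: [0.7, -1.1, 0.3]
opening: 0.0855
gripper_force: 0.0
```

Call:
move_arm(series=[1,4,0,0,-0.03,1,0,0,0,0,1,0,0,0,0])

```text
time_s: 38.22
tool_pos: [0.6108, -0.1688, 0.2293]
ee_rot: [-2.204, -2.238, 0.0]
wrist_force: [-0.4, -0.7, -0.1]
opening: 0.0855
gripper_force: 0.0
```

```bash
python3 chk.py
python3 - <<'E'
from h import *
cams.get_image("wrist");P=pose("wrist")
for t,z in(("latch_grip",.088),("tray",.032)):
  for r in cams.tip_of(t,"wrist"):print(t,r["p"],at("wrist",r["point"],z,P)[0])
for n in("scene","side"):
  cams.get_image(n)
  for t,z in(("latch_grip",.088),("tray",.032)):
    for r in cams.tip_of(t,n):print(n,t,r["p"],at(n,r["point"],z)[0])
E
```

```text
[ 0.6108082  -0.16915701  0.22914495] [-2.20464506e+00 -2.23758079e+00  6.24212892e-04]
xy 610.1 -168.2 size 58.4 45.4 ang 3.1
xy 611.5 -211.9 size 57.7 43.6 ang 0.9
xy 610.4 -125.5 size 57.1 41.4 ang 0.9
line row 61 cols 286-366 yaw 0.8
line row 64 cols 366-285 yaw 0.7
line row 76 cols 286-365 yaw 0.7
line row 87 cols 365-285 yaw 0.6
line row 98 cols 286-365 yaw 0.7
line row 101 cols 366-285 yaw 0.6
line row 104 cols 292-359 yaw 0.7
line row 164 cols 302-341 yaw 2.9
line row 169 cols 349-300 yaw 2.8
line row 210 cols 308-343 yaw 2.4
line row 212 cols 341-305 yaw 2.4
scene latch_grip 0.68 [0.52663827 0.02704295 0.088     ]
scene tray 0.55 [ 0.61893056 -0.2073758   0.032     ]
side latch_grip 0.7 [0.53086451 0.03661785 0.088     ]
side tray 0.91 [ 0.61443853 -0.20428923  0.032     ]
```

Call:
move_arm(series=[1,0.3,0,0,0.03,1,0,0,5,0,1,0,0,5,0,1,0,0,4,0,1,0,0,2.1,0,1,0,0,0,0,1,0,0,0,0])

```text
time_s: 39.65
tool_pos: [0.6115, -0.1659, 0.0695]
ee_rot: [2.238, 2.204, 0.001]
wrist_force: [0.3, -0.1, -0.4]
opening: 0.0855
gripper_force: 0.0
```

Call:
move_arm(series=[-1,0,0,0,0,-1,0,0,0,0,-1,0,0,0,0,-1,0,0,0,0,-1,0,0,-0.5,0,-1,0,0,0,0,-1,0,0,0.25,0,-1,0,0,0,0])

```text
time_s: 40.65
tool_pos: [0.6106, -0.1657, 0.0705]
ee_rot: [-2.238, -2.204, 0.001]
wrist_force: [-0.5, -0.5, -1.3]
opening: 0.0569
gripper_force: 63.7
```

Call:
move_arm(series=[0.36,0,0,0,0,0.42,0,0,0,0,0.5,0,0,0,0,0.7,0,0,0,0,1,0,0,0,0,1,0,0,-5,0,1,0,0,-6,0,1,0,0,-5,0])

```text
time_s: 41.65
tool_pos: [0.611, -0.1658, 0.2333]
ee_rot: [2.238, 2.204, 0.001]
wrist_force: [0.4, -1.3, -0.7]
opening: 0.0853
gripper_force: 0.0
```

Call:
move_arm(series=[1,0,0,0,-0.03,1,0,0,0,0,1,0,0,0,0])

```text
time_s: 42.02
tool_pos: [0.6101, -0.1655, 0.2294]
ee_rot: [-2.204, -2.236, 0.002]
wrist_force: [-0.2, -0.4, -0.6]
opening: 0.0851
gripper_force: 0.0
```

```bash
python3 chk.py
```

```text
[ 0.61020569 -0.16553612  0.22948476] [-2.20359588e+00 -2.23611981e+00  1.70446666e-03]
xy 611.6 -167.4 size 56.7 44.3 ang 0.9
xy 610.2 -125.4 size 57.1 40.9 ang 2.4
line row 64 cols 286-367 yaw 0.5
line row 79 cols 314-348 yaw 0.9
line row 90 cols 366-287 yaw 0.5
line row 102 cols 286-366 yaw 0.4
line row 104 cols 366-286 yaw 0.6
line row 167 cols 304-334 yaw 3.0
line row 172 cols 351-303 yaw 1.6
line row 213 cols 301-340 yaw 2.0
line row 215 cols 349-302 yaw 1.5
```

Call:
move_arm(series=[1,5,-2,0,0,1,5,-2,0,0,1,5,-2,0,0,1,4.8,-1.3,0,0,1,0,0,0,-0.175,1,0,0,0,-0.175,1,0,0,0,-0.175,1,0,0,0,-0.175])

```text
time_s: 43.12
tool_pos: [0.5346, 0.0312, 0.2303]
ee_rot: [-1.295, -2.861, 0.001]
wrist_force: [0.5, -0.4, 0.3]
opening: 0.0851
gripper_force: 0.0
```

Call:
move_arm(series=[1,0,0,0,-0.175,1,0,0,0,-0.175,1,0,0,0,-0.175,1,0,0,0,-0.175,1,0,0,0,-0.17,1,0,0,0,0,1,0,0,0,0])

```text
time_s: 44.0
tool_pos: [0.5348, 0.0311, 0.2307]
ee_rot: [0.016, -3.141, -0.0]
wrist_force: [0.4, 0.1, -0.0]
opening: 0.0855
gripper_force: 0.0
```

```bash
cat > knob.py <<'E'
from h import *
s=arm.observe();print(s["tool_pos"],s["ee_rot"],s["joints"].round(2))
im=cams.get_image("wrist");P=pose("wrist")
for r in cams.tip_of("latch_grip","wrist"):print("grip",round(r["p"],2),r["point"],at("wrist",r["point"],.088,P)[0])
for r in cams.regions_of("latch","wrist"):
    print("region",round(r["p"],2),r["point"],r["region"].sum())
    c=max(cv2.findContours(r["region"].astype(np.uint8),cv2.RETR_EXTERNAL,cv2.CHAIN_APPROX_NONE)[0],key=len)[:,0].astype(float)
    print(cv2.minAreaRect((at("wrist",c,.1,P)[:,:2]*1000).astype(np.float32)))
# black bar top
m=(im.max(2)<45).astype(np.uint8)
n,l,st,ce=cv2.connectedComponentsWithStats(m)
for i in range(1,n):
    if 150<st[i,4]<6000:
        c=np.argwhere(l==i)[:,::-1].astype(float)
        print("dark",st[i],cv2.minAreaRect((at("wrist",c,.1,P)[:,:2]*1000).astype(np.float32)))
E
python3 knob.py
```

```text
[0.53480311 0.03110921 0.23066059] [ 1.57545949e-02 -3.14095131e+00 -2.33910980e-05] [ 0.    0.32  1.86  0.    0.96 -1.58]
grip 0.83 [330.2, 186.7] [0.53508545 0.03475472 0.088     ]
region 0.9 [328.5, 189.6] 1508
((545.9365234375, 33.59550476074219), (94.75192260742188, 22.58278465270996), 0.6856863498687744)
dark [ 316  152   25   80 1105] ((538.2650756835938, 32.452354431152344), (77.6414794921875, 22.59058380126953), 0.11718771606683731)
dark [ 39 177  26   8 176] ((528.9185791015625, -233.1771240234375), (6.8963518142700195, 24.603683471679688), 0.5351846814155579)
dark [246 200  10  49 163] ((571.339599609375, -43.41792678833008), (50.332096099853516, 6.909216403961182), 0.6109987497329712)
dark [277 200   7  56 176] ((574.861328125, -14.173870086669922), (58.06089401245117, 4.161357879638672), 0.09653777629137039)
dark [302 200   9  56 298] ((574.5252075195312, 11.758635520935059), (58.024505615234375, 7.12656831741333), 0.9708541035652161)
dark [358 200   9  56 339] ((573.88671875, 66.32581329345703), (58.03199005126953, 7.168734073638916), 1.0326231718063354)
dark [385 200  11  56 351] ((573.5811157226562, 93.8499755859375), (58.0318489074707, 6.94966983795166), 0.6482031941413879)
dark [466 200  14  56 233] ((572.7489624023438, 175.7882080078125), (58.28057861328125, 5.013628959655762), 0.5085859894752502)
dark [494 200  13  56 180] ((572.499267578125, 203.58103942871094), (58.41209030151367, 3.8405401706695557), 0.5789831876754761)
```

Call:
move_arm(series=[1,0,0.15,5,0,1,0,0,5,0,1,0,0,4,0,1,0,0,2,0,1,0,0,0,0])

```text
time_s: 44.78
tool_pos: [0.5339, 0.0326, 0.0697]
ee_rot: [0.021, -3.139, -0.0]
wrist_force: [-0.1, 0.9, 0.7]
opening: 0.0852
gripper_force: 0.0
```

Call:
move_arm(series=[-1,0,0,0,0,-1,0,0,0,0,-1,0,0,0,0,-1,0,0,0,0,-1,0,0,0,0,-1,0,0,0,0,-1,0,0,0,0,-1,0,0,0,0])

```text
time_s: 45.78
tool_pos: [0.5351, 0.0333, 0.0717]
ee_rot: [-0.022, 3.141, 0.001]
wrist_force: [-1.1, 10.0, 10.4]
opening: 0.0132
gripper_force: 58.5
```

Call:
move_arm(series=[-1,0,0.1,0,0,-1,0,0,0,0.1,-1,0,0,0,0.1,-1,0,0,0,0])

```text
time_s: 46.28
tool_pos: [0.5351, 0.033, 0.0717]
ee_rot: [0.294, 3.127, -0.001]
wrist_force: [-1.9, -8.2, 11.6]
opening: 0.013
gripper_force: 59.0
```

Call:
move_arm(series=[-1,0,-0.05,0,0.15,-1,0,0,0,0.15,-1,0,0,0,0.15,-1,0,0,0,0])

```text
time_s: 46.78
tool_pos: [0.5346, 0.0319, 0.0717]
ee_rot: [0.985, 2.983, -0.002]
wrist_force: [-4.2, -17.1, 14.7]
opening: 0.0131
gripper_force: 59.5
```

Call:
move_arm(series=[-1,-0.06,-0.08,-0.05,0.12,-1,0,0,0,0.12,-1,0,0,0,0])

```text
time_s: 47.15
tool_pos: [0.534, 0.0313, 0.0717]
ee_rot: [-1.334, -2.843, 0.002]
wrist_force: [-4.5, -11.3, 7.6]
opening: 0.013
gripper_force: 59.5
```

Call:
move_arm(series=[-1,-0.05,-0.05,0,0.12,-1,0,0,0,0.12,-1,0,0,0,0.12,-1,0,0,0,0])

```text
time_s: 47.65
tool_pos: [0.5331, 0.0307, 0.0717]
ee_rot: [-1.821, -2.558, 0.003]
wrist_force: [-9.4, -8.9, 11.2]
opening: 0.0126
gripper_force: 60.2
```

Call:
move_arm(series=[-1,-0.02,-0.06,0,0.08,-1,0,0,0,0.04,-1,0,0,0,0])

```text
time_s: 48.02
tool_pos: [0.5328, 0.0306, 0.0717]
ee_rot: [-1.97, -2.445, 0.003]
wrist_force: [-8.5, -5.7, 10.0]
opening: 0.0131
gripper_force: 60.0
```

Call:
move_arm(series=[0,0,0,0,0,1,0,0,0,0,1,0,0,0,0,1,0,0,0,0,1,0,0,-5,0,1,0,0,-6,0,1,0,0,-4,0.09,1,0,0,0,0.1])

```text
time_s: 49.02
tool_pos: [0.5361, 0.0311, 0.2249]
ee_rot: [2.194, 2.243, 0.007]
wrist_force: [-0.3, 0.5, -0.6]
opening: 0.0851
gripper_force: 0.0
```

Call:
move_arm(series=[-1,-5,1,0,0,-1,-6,1,0,0,-1,-6,1,0,0,-1,-6,2,0,0,-1,-6,2,0,0,-1,-6,1,0,0,-1,-4,0,0,0,-1,0,0,0,0])

```text
time_s: 50.02
tool_pos: [0.6229, -0.3584, 0.2207]
ee_rot: [-2.197, -2.246, 0.001]
wrist_force: [-0.1, 0.0, -0.5]
opening: -0.0003
gripper_force: 0.0
```

Run:
```python
from h import *
s=arm.observe();print(s["time_s"],s["tool_pos"],s["ee_rot"])
im=cams.get_image("wrist");P=pose("wrist")
for t,z in(("tray",.032),("tin1",.036),("latch_grip",.088)):
  for r in cams.tip_of(t,"wrist"):print(t,r["p"],at("wrist",r["point"],z,P)[0])
for r in cams.regions_of("tray","wrist"):
    c=np.argwhere(r["region"])[:,::-1].astype(float); X=at("wrist",c,.06,P); print(r["p"],X.min(0),X.max(0))
for n in("scene","side"):
    cams.get_image(n); Q=pose(n)
    for r in cams.regions_of("latch",n):
        c=np.argwhere(r["region"])[:,::-1].astype(float); X=at(n,c,.06,Q); print(n,r["p"],X.min(0),X.max(0))
    for r in cams.regions_of("tray",n):
        c=np.argwhere(r["region"])[:,::-1].astype(float); X=at(n,c,.06,Q); print(n,'tray',r["p"],np.percentile(X,[1,99],axis=0))
```

```text
50.025 [ 0.62292989 -0.35839113  0.22071131] [-2.19674753e+00 -2.24573473e+00  6.97709043e-04]
tin1 0.85 [ 0.60505141 -0.21026241  0.036     ]
0.81 [ 0.56769248 -0.3244166   0.06      ] [ 0.6525101  -0.18796625  0.06      ]
scene 0.93 [ 0.48542145 -0.04926202  0.06      ] [0.56592318 0.06958278 0.06      ]
scene tray 0.75 [[ 0.56811304 -0.32447679  0.06      ]
 [ 0.67115234 -0.085578    0.06      ]]
side 0.76 [ 0.51548936 -0.05552825  0.06      ] [0.56585037 0.10011775 0.06      ]
side 0.58 [ 0.57733937 -0.1983811   0.06      ] [ 0.66368047 -0.12550113  0.06      ]
side tray 0.84 [[ 0.55598261 -0.33583479  0.06      ]
 [ 0.65011198 -0.09066256  0.06      ]]
```

Call:
move_arm(series=[-1,-0.4,-1,5,0.008,-1,0,0,5,0,-1,0,0,4,0,-1,0,0,2.5,0,-1,0,0,0.9,0,-1,0,0,0,0])

```text
time_s: 51.32
tool_pos: [0.6136, -0.3597, 0.0476]
ee_rot: [-2.202, -2.24, 0.0]
wrist_force: [1.1, 0.5, 0.3]
opening: -0.0
gripper_force: 0.0
```

Call:
move_arm(series=[-1,0.5,0,0,0,-1,0.5,0,0,0,-1,0.5,0,0,0,-1,0.6,0,0,0,-1,0.7,0,0,0,-1,0.8,0,0,0,-1,1,0,0,0,-1,1,0,0,0])

```text
time_s: 52.32
tool_pos: [0.6128, -0.3031, 0.0476]
ee_rot: [2.202, 2.24, 0.0]
wrist_force: [1.1, -2.4, 0.9]
opening: -0.0
gripper_force: 0.9
```

Call:
move_arm(series=[-1,1,0,0,0,-1,1,0,0,0,-1,1.2,0,0,0,-1,1.2,0,0,0,-1,1.2,0,0,0,-1,1.2,0,0,0,-1,1.2,0,0,0,-1,1.2,0,0,0])

```text
time_s: 53.32
tool_pos: [0.611, -0.2109, 0.0475]
ee_rot: [-2.202, -2.24, 0.0]
wrist_force: [1.3, -2.1, 0.7]
opening: -0.0002
gripper_force: 1.2
```

Call:
move_arm(series=[-1,1.2,0,0,0,-1,1.2,0,0,0,-1,1.2,0,0,0,-1,1.2,0,0,0,-1,1.2,0,0,0,-1,1.2,0,0,0,-1,1.2,0,0,0,-1,1.2,0,0,0])

```text
time_s: 54.32
tool_pos: [0.6094, -0.1149, 0.0475]
ee_rot: [-2.202, -2.24, 0.0]
wrist_force: [0.9, -1.8, -0.5]
opening: 0.0003
gripper_force: 1.2
```

Call:
move_arm(series=[-1,1.2,0,0,0,-1,1.2,0,0,0,-1,1.2,0,0,0,-1,1.2,0,0,0,-1,1.2,0,0,0,-1,1.0,0,0,0,-1,0.8,0,0,0,-1,0.6,0,0,0])

```text
time_s: 55.32
tool_pos: [0.6079, -0.0312, 0.0475]
ee_rot: [-2.202, -2.24, 0.0]
wrist_force: [1.6, -2.3, -0.2]
opening: 0.0001
gripper_force: 0.7
```

Call:
move_arm(series=[-1,0.7,0,0,0,-1,0.7,0,0,0,-1,0.7,0,0,0,-1,0.7,0,0,0,-1,0.7,0,0,0,-1,0.6,0,0,0,-1,0.5,0,0,0,-1,0.4,0,0,0])

```text
time_s: 56.32
tool_pos: [0.6071, 0.0186, 0.0475]
ee_rot: [-2.202, -2.24, 0.0]
wrist_force: [1.6, -0.2, 0.4]
opening: 0.0003
gripper_force: 0.5
```

Call:
move_arm(series=[-1,0.3,0,0,0,-1,0.3,0,0,0,-1,0.2,0,0,0,-1,0,0,0,0])

```text
time_s: 56.82
tool_pos: [0.6069, 0.0264, 0.0475]
ee_rot: [-2.202, -2.24, 0.0]
wrist_force: [0.0, -0.9, 0.1]
opening: 0.0002
gripper_force: 0.0
```

Continue gently until the end stop resists.

Call:
move_arm(series=[-1,0.2,0,0,0,-1,0.2,0,0,0,-1,0.2,0,0,0,-1,0.2,0,0,0,-1,0,0,0,0])

```text
time_s: 57.45
tool_pos: [0.6069, 0.0345, 0.0475]
ee_rot: [2.202, 2.24, 0.0]
wrist_force: [-0.1, 0.7, -0.2]
opening: -0.0002
gripper_force: 0.0
```

Call:
move_arm(series=[-1,0.15,0,0,0,-1,0.15,0,0,0,-1,0.15,0,0,0,-1,0,0,0,0])

```text
time_s: 57.95
tool_pos: [0.6071, 0.038, 0.0475]
ee_rot: [2.201, 2.24, -0.0]
wrist_force: [0.9, -10.4, -0.5]
opening: 0.0003
gripper_force: 4.8
```

Call:
move_arm(series=[-1,-1.5,0,0,0,-1,-1.5,0,0,0,-1,0,0,-6,0,-1,0,0,-6,0,-1,0,0,-4,0,1,1.2,-4,0,-0.1,1,1.2,-3.4,0,-0.1,1,0,0,0,0])

```text
time_s: 58.95
tool_pos: [0.5296, 0.0277, 0.2077]
ee_rot: [-1.966, -2.449, 0.001]
wrist_force: [0.6, 0.5, 0.2]
opening: 0.0545
gripper_force: 0.0
```

Run:
```python
from h import *
s=arm.observe();print(s["tool_pos"],s["ee_rot"])
im=cams.get_image("wrist");P=pose("wrist")
for t,z in(("tray",.032),("tin1",.036),("latch_grip",.088)):
  for r in cams.tip_of(t,"wrist"):print(t,round(r["p"],2),at("wrist",r["point"],z,P)[0])
for r in cams.regions_of("tin1","wrist"):
    c=max(cv2.findContours(r["region"].astype(np.uint8),cv2.RETR_EXTERNAL,cv2.CHAIN_APPROX_NONE)[0],key=len)[:,0].astype(float)
    print(round(r["p"],2),cv2.minAreaRect((at("wrist",c,.098,P)[:,:2]*1000).astype(np.float32)))
for r in cams.regions_of("tray","wrist"):
    c=np.argwhere(r["region"])[:,::-1].astype(float); X=at("wrist",c,.06,P); print("tray",r["p"],X.min(0),X.max(0))
```

```text
[0.52960244 0.02768979 0.2077112 ] [-1.96587411e+00 -2.44911032e+00  1.08010712e-03]
tin1 0.86 [0.60780707 0.20520416 0.036     ]
tin1 0.75 [0.60697359 0.15778383 0.036     ]
latch_grip 0.87 [0.53549366 0.0291047  0.088     ]
0.94 ((604.30810546875, 186.511474609375), (68.98578643798828, 24.809141159057617), 13.211448669433594)
0.67 ((602.4801025390625, 156.0531005859375), (64.86980438232422, 45.80982208251953), 1.5944198369979858)
tray 0.58 [0.56131828 0.04850952 0.06      ] [0.64913473 0.20559039 0.06      ]
tray 0.56 [ 0.50656022 -0.15510699  0.06      ] [0.67241367 0.22706596 0.06      ]
```

Call:
move_arm(series=[1,0.1,0.35,0,0,1,0,0,5,0,1,0,0,5,0,1,0,0,3.8,0,1,0,0,0,0])

```text
time_s: 59.88
tool_pos: [0.5336, 0.0298, 0.0673]
ee_rot: [-1.965, -2.446, 0.005]
wrist_force: [1.3, -0.3, 0.5]
opening: 0.0854
gripper_force: 0.0
```

Call:
move_arm(series=[-1,0,0,0,0,-1,0,0,0,0,-1,0,0,0,0,-1,0,0,0,0,-1,0,0,0,0,-1,0,0,0,0,-1,0,0,0,0,-1,0,0,0,0])

```text
time_s: 60.88
tool_pos: [0.5332, 0.0293, 0.0702]
ee_rot: [-1.966, -2.448, 0.004]
wrist_force: [-14.7, -6.0, 22.6]
opening: 0.0131
gripper_force: 59.4
```

Call:
move_arm(series=[-1,0,-0.1,-0.15,-0.1,-1,0,0,0,-0.15,-1,0,0,0,-0.15,-1,0,0,0,0])

```text
time_s: 61.38
tool_pos: [0.5346, 0.0299, 0.0705]
ee_rot: [1.439, 2.792, 0.001]
wrist_force: [6.3, 4.7, -21.7]
opening: 0.0131
gripper_force: 61.6
```

Call:
move_arm(series=[-1,0.03,0.08,0.1,-0.15,-1,0,0,0,-0.15,-1,0,0,0,-0.12,-1,0,0,0,0])

```text
time_s: 61.88
tool_pos: [0.5358, 0.0312, 0.0704]
ee_rot: [0.826, 3.029, 0.002]
wrist_force: [5.1, 11.8, -5.2]
opening: 0.0134
gripper_force: 64.1
```

Call:
move_arm(series=[-1,0.05,0.09,0,-0.14,-1,0.03,0.05,0,-0.14,-1,0,0,0,-0.12,-1,0,0,0,0])

```text
time_s: 62.38
tool_pos: [0.5363, 0.0328, 0.0704]
ee_rot: [0.207, 3.132, 0.002]
wrist_force: [8.1, 12.9, -8.1]
opening: 0.0129
gripper_force: 63.6
```

Call:
move_arm(series=[-1,-0.04,0.1,0.05,-0.1,-1,0,0,0,-0.06,-1,0,0,0,-0.03,-1,0,0,0,0])

```text
time_s: 62.88
tool_pos: [0.5365, 0.0335, 0.0704]
ee_rot: [-0.085, 3.138, 0.002]
wrist_force: [3.1, 9.2, 5.3]
opening: 0.0132
gripper_force: 74.7
```

```bash
python3 -c "
from h import *
s=arm.observe();print(s['ee_rot'],s['ft_torque'],s['wrist_force'])"
```

```text
[-8.53509911e-02  3.13758827e+00  1.72387322e-03] [ 1.44961663 -0.30271939 -1.64052695] [3.10344884 9.23209712 5.33350101]
```

Call:
move_arm(series=[0,0,0,0,0,1,0,0,0,0,1,0,0,0,0,1,0,0,0,0,1,0,0,-5,0,1,0,0,-6,0,1,0,0,-5,0,1,0,0,0,0])

```text
time_s: 63.88
tool_pos: [0.5372, 0.0328, 0.2334]
ee_rot: [-0.088, 3.134, -0.0]
wrist_force: [0.1, 0.6, -0.7]
opening: 0.0851
gripper_force: 0.0
```

```bash
python3 knob.py | grep -v dark; python3 knob.py | grep 'dark' | head -2
```

```text
[0.53722222 0.03275754 0.23338728] [-8.81180546e-02  3.13364157e+00 -3.13584641e-04] [ 0.    0.32  1.86 -0.    0.96 -1.62]
grip 0.78 [330.3, 182.7] [0.53268034 0.03626542 0.088     ]
grip 0.3 [460.1, 237.7] [0.58366349 0.1751919  0.088     ]
region 0.81 [327.1, 188.9] 1482
((544.7249755859375, 34.15952682495117), (94.47376251220703, 23.4349308013916), 3.2991018295288086)
dark [ 315  152   25   94 1130] ((544.3368530273438, 33.587806701660156), (91.86353302001953, 22.374982833862305), 2.672600746154785)
dark [ 33 165  27   9 214] ((528.5978393554688, -232.52735900878906), (7.640936851501465, 25.441471099853516), 2.9624123573303223)
```

Call:
move_arm(series=[1,2,-4,-1,0,1,2,-5,0,0,1,2,-5,0,0,1,0,0,0,0,1,0,0,0,0])

```text
time_s: 64.8
tool_pos: [0.4828, -0.1103, 0.2389]
ee_rot: [0.087, -3.139, -0.001]
wrist_force: [0.1, 0.2, 1.1]
opening: 0.0853
gripper_force: 0.0
```

Run:
```python
from h import *
a=cams.get_image("scene")
for t,z in(("tray",.032),("tin1",.036),("bay_stop",.032)):
  for r in cams.tip_of(t,"scene"):print(t,round(r["p"],2),at("scene",r["point"],z)[0])
b=cams.get_image("side")
for t,z in(("tray",.032),("tin1",.036),("bay_stop",.032)):
  for r in cams.tip_of(t,"side"):print(t,round(r["p"],2),at("side",r["point"],z)[0])
A=cv2.resize(a[150:270,270:430],(800,600))[:, :]; 
A=cv2.resize(a[150:270,250:430],(450,300),interpolation=cv2.INTER_CUBIC)
B=cv2.resize(b[130:250,260:400],(350,300),interpolation=cv2.INTER_CUBIC)
cv2.imwrite("pics/fin.png",np.hstack([A,B])[:,:,::-1])
```

```text
tray 0.58 [0.60616068 0.17173299 0.032     ]
tray 0.32 [0.62782128 0.02262996 0.032     ]
tin1 0.97 [0.43047391 0.42569731 0.036     ]
tin1 0.89 [0.61408862 0.24828911 0.036     ]
tin1 0.74 [0.61254149 0.16268853 0.036     ]
tin1 0.62 [0.5974977  0.20147351 0.036     ]
bay_stop 0.61 [0.60484179 0.29092264 0.032     ]
tray 0.68 [0.61168345 0.15807976 0.032     ]
tin1 0.64 [0.39150989 0.40135242 0.036     ]
tin1 0.58 [0.61192764 0.15540241 0.036     ]
tin1 0.46 [0.61818363 0.26669355 0.036     ]
tin1 0.44 [0.60492297 0.21466689 0.036     ]
bay_stop 0.9 [0.60896162 0.2921347  0.032     ]
```

View pics/fin.png

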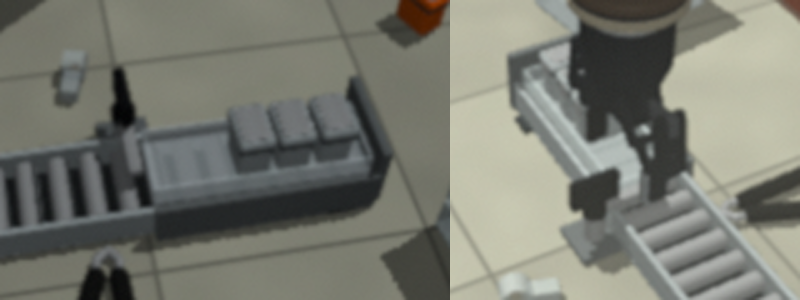

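The final picture shows three tins in an upright row in the tray (left half, (250–335,125)), the tray in the bay and the arm across behind it. One last numeric check of squareness from above.

Call:
move_arm(series=[1,-1,5,-1,0,1,-2,6,0,0,1,-3,6,0,0,1,-3,6,0,0,1,-3,6,0,0,1,-1,2,0,0,1,0,0,0,0,1,0,0,0,0])

```text
time_s: 66.2
tool_pos: [0.5892, 0.1921, 0.2493]
ee_rot: [0.088, -3.14, 0.001]
wrist_force: [-0.2, -0.5, -0.1]
opening: 0.0857
gripper_force: 0.0
```

Run:
```python
from h import *
im=cams.get_image("wrist");P=pose("wrist");s=arm.observe();print(s["tool_pos"],s["ee_rot"])
for r in cams.regions_of("tin1","wrist"):
    if r["p"]<.3: continue
    c=max(cv2.findContours(r["region"].astype(np.uint8),cv2.RETR_EXTERNAL,cv2.CHAIN_APPROX_NONE)[0],key=len)[:,0].astype(float)
    print(round(r["p"],2),r["point"],cv2.minAreaRect((at("wrist",c,.098,P)[:,:2]*1000).astype(np.float32)))
for t,z in(("tray",.032),("bay_stop",.032)):
  for r in cams.tip_of(t,"wrist"):print(t,round(r["p"],2),r["point"],at("wrist",r["point"],z,P)[0])
L=cv2.createLineSegmentDetector().detect(cv2.resize(cv2.cvtColor(im,cv2.COLOR_RGB2GRAY),None,fx=2,fy=2,interpolation=cv2.INTER_CUBIC))[0][:,0]/2
for l in sorted(L,key=lambda l:l[0]):
    a=l.reshape(2,2); X=at("wrist",a,.098,P); d=X[1]-X[0]
    if np.linalg.norm(d)>.03 and abs(d[0])>abs(d[1])*3 and .55<X[:,0].mean()<.67 and X[0,1]>.03: print("y %.3f x %.3f-%.3f yaw %.1f"%(X[:,1].mean(),*X[:,0],np.degrees(np.arctan(d[1]/d[0]))))
```

```text
[0.589344   0.19188816 0.24949866] [ 8.69524121e-02 -3.13990229e+00  5.88695405e-04]
0.85 [336.5, 194.9] ((602.2735595703125, 204.03555297851562), (41.917449951171875, 64.3631591796875), 89.4969482421875)
0.71 [294.2, 192.5] ((601.10009765625, 160.9232177734375), (62.315528869628906, 40.866703033447266), 0.9775952696800232)
0.67 [378.2, 196.6] ((601.0484008789062, 246.03567504882812), (61.14423370361328, 42.43216323852539), 2.343984842300415)
0.59 [568.0, 18.4] ((424.47430419921875, 401.866455078125), (38.45004653930664, 69.10336303710938), 12.242205619812012)
tray 0.82 [311.4, 184.7] [0.606343   0.17392769 0.032     ]
bay_stop 0.82 [398.4, 188.6] [0.60519642 0.28265884 0.032     ]
bay_stop 0.16 [163.3, 24.3] [0.43504475 0.00407075 0.032     ]
y 0.038 x 0.566-0.623 yaw 0.7
y 0.036 x 0.602-0.563 yaw 0.5
y 0.041 x 0.620-0.581 yaw 1.2
y 0.047 x 0.561-0.604 yaw 0.8
y 0.061 x 0.600-0.549 yaw 2.1
y 0.065 x 0.560-0.633 yaw -0.1
y 0.068 x 0.628-0.563 yaw 0.2
y 0.073 x 0.564-0.624 yaw 0.1
y 0.084 x 0.620-0.564 yaw 0.6
y 0.140 x 0.625-0.584 yaw 1.5
y 0.186 x 0.584-0.622 yaw 0.7
y 0.190 x 0.598-0.630 yaw 0.6
y 0.224 x 0.613-0.573 yaw -0.3
y 0.230 x 0.584-0.632 yaw 2.6
y 0.236 x 0.585-0.631 yaw 0.5
y 0.270 x 0.624-0.574 yaw -0.4
y 0.277 x 0.632-0.560 yaw 0.1
y 0.273 x 0.563-0.628 yaw 0.1
y 0.285 x 0.547-0.654 yaw 0.7
y 0.295 x 0.548-0.650 yaw 0.6
y 0.525 x 0.659-0.593 yaw 0.0
y 0.528 x 0.602-0.659 yaw 0.1
```

```bash
python3 -c "
from station import arm
print(arm.finish_job())"
```

```text
the job is handed in; nothing more can be done
None
```

I handed the job in at about 66 s. The three tins on the ledge are upright in the tray in one row, each about 2° or less off square with 0–1 mm gaps. The tray is against the bay's end stop, the clamp arm is locked behind it, and nothing else was touched.

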